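Hang, line up and stock the bathroom caddy

ROBOT

A 7-joint arm with a two-finger parallel gripper is mounted at the origin on the work surface. World frame = base frame: x ahead of the robot, y to its left, z up, the work surface at z = 0. Lengths are in m, angles in rad, forces in N, time in s.
With the tool pointing down it reaches from about 0.35 to 0.9 m from the base axis. Payload 19.9 kg.
Tool frame: the origin (TCP) lies midway between the tips of the shut fingers; the grasp point (between the pads) lies 19 mm behind it; z points along the fingers, y is the line along which they close (so a half turn about z gives the same grasp; the last joint's range is limited). The gripper opens to 94 mm and grips with 3 to 60 N. Pads are 16 mm wide; open, the fingers measure 119 mm over their backs; the gripper's body (75 mm by 177 mm) begins 78 mm behind the grasp point.
Start: joints at [-0.042, 0.417, -0.01, 1.614, 0.005, 1.111, -0.053], TCP at [0.625, 0, 0.205] pointing down, gripper open.
Joint ranges: [-2.81, 2.81], [-0.39, 2.02], [-1.27, 1.25], [0.06, 2.57], [-1.19, 4.33], [0.19, 2], [-2.82, 2.82]. Speed limits (rad/s): [1.89, 1.89, 2.39, 2.39, 3.01, 3.01, 3.01].

INTERFACE

Orientations are given as a unit quaternion [w, x, y, z].
In Python, from workcell import bot, imaging, order gives the robot as it stands. The module is installed in compiled form; this text tells all that it offers.
- The arm moves only by the tool step_arm, never from a script. Its argument "motion" is a list that holds one entry, the list of rows, each a list of 4 numbers: the shift along the tool's x, y, z in cm, then the turn about the tool's z in degrees. A call has 1 to 8 rows; each row shifts and turns the commanded pose from where the row before left it, along the tool's axes as they then stand; what a row does not reach is not made up. A row lasts 1/12 s, in which the tool goes at most 41.7 mm and 7.16 degrees, less where a joint would pass 70% of its speed; a pose out of reach is approached as far as the arm can. A call is refused whole if a number of a shift passes 4.17 or a number of a turn 7.16, either way. A call with a gripper value outside its range is refused whole. "fingers" is the finger opening in cm, from 0 to 9.4, set as the call begins (left out, the last holds). The fingers move at their own pace and stop on an object; "squeeze" is the grip in N (left out, the last holds). Time passes only in rows, so rows that do not move let the fingers close. It gives the time, the measured TCP pose, the force, the opening and the grip force at its end, in the units of the state.
- bot.observe(): the state, without advancing time (a new reading comes with each control period).
- imaging.snapshot(name): name is "scene" or "side" or "wrist"; returns (picture, depth): 384x512x3 uint8, blue, green, red; 384x512 float32, m along the optical axis (not along the pixel's ray), 0 where there is no reading.
- imaging.camera_model(name): a dict with "fx", "fy", "cx", "cy" (pixels), "k1" (the pictures are not rectified: a ray, as slopes to the right and down, at radius r is drawn at 1 + k1 r^2 times it, then the intrinsics apply), "camera_from_world" (4x4, takes a point from world to camera coordinates); the wrist camera has in their place "T_tool_cam" (4x4, takes a point from camera to tool coordinates, whose origin is the TCP and whose axes are the flange's). Camera axes: x right, y down, z forward; pixel columns grow to the right and rows downward; lengths in m; the calibration is good to about 2 mm. A picture is of the moment at which its call begins: read the wrist's pose just before it. camera_model takes no time and is no camera call.
- order.close_job(): hands the job in; it is judged then, once.
The state is a dict: "t": time; "joints": joint angles; "joint_velocities": joint speeds; "tau": joint torques, N m; "position": TCP position; "orientation": TCP orientation; "contact_force": force on the tool from outside, world axes, zero at the start; "moment": the same for the moment, N m; "width": opening from 0.0 (shut) to 1.0 (fully open); "finger_force": force on a finger pad.
Only numpy, scipy, OpenCV 4.12 (cv2) and the standard library are available. Lean on these libraries where they do the work, as an engineer would, in place of code of your own. Each camera call takes 0.05 s, during which the arm holds its last target. There are 200 camera calls.

TASK

Hook the white caddy onto the upper rail of the rack near the rail's left-hand end (your left, seen from the robot), and slide it to the right along the rail, without lifting it off, until its middle lines up with the dark strip on the rack's base board. Stock the caddy with exactly three of the four floss cases, and clear the leftover floss case and every soap carton on the shelf (one to three of them) into the steel tray. Leave the turntable's things alone.

Things in the scene. Friction and masses are not known exactly. Their poses are not given: they have to be found in the camera images.
- rack: fixed rack: wooden base board 205 x 420 x 10 mm (x = -155 to 50 mm), two 16 mm steel posts 162 mm high, 360 mm apart along y, and two level 12 mm round bars: upper rail (axis at z = 150 mm) and lower rest bar (axis at z = 65, x = -3 mm) on which the hung caddy's back leans. Origin on the table under the rail's middle; x away from the robot, y along the rail to the left
- rail_mid (a point): middle of the upper rail, on its axis; frame parallel to the rack's
- mark: the mark: flat dark rubber strip 199 x 14 x 1 mm on the rack's base board, running front to back (its x axis), fixed; it shows in front of and behind the hung caddy. Origin at its centre; the caddy's origin must come to y = 0 in its frame
- caddy: white plastic caddy, upright at first, 0.2 kg: open box 115 (x) x 133 (y) x 70 mm high, walls and floor 4 mm; on its back (+x) wall a plate 10 mm thick (x = 47.5 to 57.5 mm), 50 mm wide, rises to z = 155 mm, with a hook behind it. Origin at the centre of its underside, z up, x towards the hook. Hung, its underside is about 50 mm above the table and its top leans about 0.05 rad to the robot
- caddy_hook (a point): middle of the underside of the hook's arch, at caddy z = 106 mm; the hook is 40 mm wide and opens down: slot 20 mm (x = 57.5 to 77.5 mm), then a 5 mm lip reaching down to z = 77 mm with a flared end. Bring it over the rail from the robot's side with the caddy's underside 85 mm or more above the table, then lower; hung, this point is about 6 mm above the rail's axis
- caddy_tab (a point): where to grip the caddy: middle of the grip tab, 10 mm thick along the caddy's x axis, 50 mm wide, 18 mm below its top edge and 25 mm above the hook's arch
- tray: open steel tray, fixed, 130 (x) x 230 (y) x 30 mm high, walls and floor 5 mm. Origin at the centre of its underside. Things may lie on one another in it
- floss1: mint plastic floss case (one of four alike), rounded block 62 (x) x 46 (y) x 17 mm, 40 g, lying flat on the shelf at the robot's right; origin at the centre of its underside
- floss2: mint plastic floss case (one of four alike), rounded block 62 (x) x 46 (y) x 17 mm, 40 g, lying flat on the shelf at the robot's right; origin at the centre of its underside
- floss3: mint plastic floss case (one of four alike), rounded block 62 (x) x 46 (y) x 17 mm, 40 g, lying flat on the shelf at the robot's right; origin at the centre of its underside
- floss4: mint plastic floss case (one of four alike), rounded block 62 (x) x 46 (y) x 17 mm, 40 g, lying flat on the shelf at the robot's right; origin at the centre of its underside
- soap1: white paper-board soap carton (one to three present, all alike), block 78 (x) x 46 (y) x 30 mm, 80 g, lying flat among the floss cases; origin at the centre of its underside
- soap2: white paper-board soap carton (one to three present, all alike), block 78 (x) x 46 (y) x 30 mm, 80 g, lying flat among the floss cases; origin at the centre of its underside
- soap3: white paper-board soap carton (one to three present, all alike), block 78 (x) x 46 (y) x 30 mm, 80 g, lying flat among the floss cases; origin at the centre of its underside
- turntable: turntable organizer, fixed for this job: round clear plastic plate 200 mm across, its rim 22 mm high, with a knob on a central stem to 91 mm; bystanders stand on it. Origin at the centre of its underside
- bottle: closed amber glass dropper bottle, 42 mm wide, 122 mm high, standing on the turntable; leave alone. Origin at the centre of its underside
- clipper: chrome nail clipper 78 x 16 mm lying on the turntable; leave alone. Origin at the centre of its underside
- brush_cup: white ceramic cup 74 mm wide, 90 mm high, with a toothbrush standing in it to 190 mm, on the turntable; leave alone. Origin at the centre of its underside

How it is judged:
On the way, in this order (a step that is already met when the one before it is completed fails the run):
1. the caddy hangs by its hook on the upper rail in its left-hand part, its middle more than 55 mm left of the rail's middle (x of caddy_hook in the frame of rail_mid between -0.012 and 0.012 m and z of caddy_hook in the frame of rail_mid between -0.001 and 0.012 m and angle between the y axis of caddy and the y axis of rack, either way round below 0.15 rad and angle between caddy's own z axis and vertical below 0.2 rad and y of caddy_hook in the frame of rail_mid above 0.055 m), for 0.2 s.
2. the caddy, hooked on the rail, has its middle within 15 mm of the mark (x of caddy_hook in the frame of rail_mid between -0.012 and 0.012 m and z of caddy_hook in the frame of rail_mid between -0.001 and 0.012 m and angle between the y axis of caddy and the y axis of rack, either way round below 0.15 rad and angle between caddy's own z axis and vertical below 0.2 rad and y of caddy in the frame of mark between -0.015 and 0.015 m), for 0.2 s.
At the end, for the whole second after the job is handed in: caddy hooked on the upper rail (tilt under 0.2 rad, parallel to it within 0.15 rad), its middle within 15 mm of the mark; exactly three floss cases inside its box; the fourth and all soap cartons inside the tray's outline, less than 90 mm up; all released and at rest (all of step 2 and (((x of floss2 in the frame of caddy between -0.06 and 0.06 m and y of floss2 in the frame of caddy between -0.07 and 0.07 m and z of floss2 in the frame of caddy between -0.002 and 0.068 m) and (x of floss3 in the frame of caddy between -0.06 and 0.06 m and y of floss3 in the frame of caddy between -0.07 and 0.07 m and z of floss3 in the frame of caddy between -0.002 and 0.068 m) and (x of floss4 in the frame of caddy between -0.06 and 0.06 m and y of floss4 in the frame of caddy between -0.07 and 0.07 m and z of floss4 in the frame of caddy between -0.002 and 0.068 m) and (x of floss1 in the frame of tray between -0.065 and 0.065 m and y of floss1 in the frame of tray between -0.115 and 0.115 m and z of floss1 in the frame of tray between -0.002 and 0.09 m)) or ((x of floss1 in the frame of caddy between -0.06 and 0.06 m and y of floss1 in the frame of caddy between -0.07 and 0.07 m and z of floss1 in the frame of caddy between -0.002 and 0.068 m) and (x of floss3 in the frame of caddy between -0.06 and 0.06 m and y of floss3 in the frame of caddy between -0.07 and 0.07 m and z of floss3 in the frame of caddy between -0.002 and 0.068 m) and (x of floss4 in the frame of caddy between -0.06 and 0.06 m and y of floss4 in the frame of caddy between -0.07 and 0.07 m and z of floss4 in the frame of caddy between -0.002 and 0.068 m) and (x of floss2 in the frame of tray between -0.065 and 0.065 m and y of floss2 in the frame of tray between -0.115 and 0.115 m and z of floss2 in the frame of tray between -0.002 and 0.09 m)) or ((x of floss1 in the frame of caddy between -0.06 and 0.06 m and y of floss1 in the frame of caddy between -0.07 and 0.07 m and z of floss1 in the frame of caddy between -0.002 and 0.068 m) and (x of floss2 in the frame of caddy between -0.06 and 0.06 m and y of floss2 in the frame of caddy between -0.07 and 0.07 m and z of floss2 in the frame of caddy between -0.002 and 0.068 m) and (x of floss4 in the frame of caddy between -0.06 and 0.06 m and y of floss4 in the frame of caddy between -0.07 and 0.07 m and z of floss4 in the frame of caddy between -0.002 and 0.068 m) and (x of floss3 in the frame of tray between -0.065 and 0.065 m and y of floss3 in the frame of tray between -0.115 and 0.115 m and z of floss3 in the frame of tray between -0.002 and 0.09 m)) or ((x of floss1 in the frame of caddy between -0.06 and 0.06 m and y of floss1 in the frame of caddy between -0.07 and 0.07 m and z of floss1 in the frame of caddy between -0.002 and 0.068 m) and (x of floss2 in the frame of caddy between -0.06 and 0.06 m and y of floss2 in the frame of caddy between -0.07 and 0.07 m and z of floss2 in the frame of caddy between -0.002 and 0.068 m) and (x of floss3 in the frame of caddy between -0.06 and 0.06 m and y of floss3 in the frame of caddy between -0.07 and 0.07 m and z of floss3 in the frame of caddy between -0.002 and 0.068 m) and (x of floss4 in the frame of tray between -0.065 and 0.065 m and y of floss4 in the frame of tray between -0.115 and 0.115 m and z of floss4 in the frame of tray between -0.002 and 0.09 m))) and x of soap1 in the frame of tray between -0.065 and 0.065 m and y of soap1 in the frame of tray between -0.115 and 0.115 m and z of soap1 in the frame of tray between -0.002 and 0.09 m and x of soap2 in the frame of tray between -0.065 and 0.065 m and y of soap2 in the frame of tray between -0.115 and 0.115 m and z of soap2 in the frame of tray between -0.002 and 0.09 m and x of soap3 in the frame of tray between -0.065 and 0.065 m and y of soap3 in the frame of tray between -0.115 and 0.115 m and z of soap3 in the frame of tray between -0.002 and 0.09 m and linear speed of each of floss1, floss2, floss3, floss4, soap1, soap2, soap3, caddy below 0.03 m/s); the robot touches nothing.
It fails at once if the caddy is lifted off or held over the rail anywhere right of the rail's left-hand part (it must be slid, not carried, to the mark) (x of caddy_hook in the frame of rail_mid between -0.03 and 0.03 m and z of caddy_hook in the frame of rail_mid between 0.02 and 0.15 m and y of caddy_hook in the frame of rail_mid between -0.2 and 0.03 m).
It fails at once if the amber dropper bottle on the turntable is moved more than 30 mm or tipped over (distance of bottle from where it was at the start of the episode above 0.03 m or angle between bottle's own z axis and vertical above 0.5 rad).
It fails at once if the nail clipper on the turntable is moved more than 30 mm or tipped over (distance of clipper from where it was at the start of the episode above 0.03 m or angle between clipper's own z axis and vertical above 0.5 rad).
It fails at once if the toothbrush cup on the turntable is moved more than 30 mm or tipped over (distance of brush_cup from where it was at the start of the episode above 0.03 m or angle between brush_cup's own z axis and vertical above 0.5 rad).
Of soap1, soap2, soap3 only 1 to 3 are there at a start; the rules pass over those that are not, and their reading is None.
At some moment in a run one of floss1, floss2, floss3, floss4, soap1, soap2, soap3 may be knocked a few centimetres aside while the robot is not near it.
It also fails if it takes over 210 s, if anything falls off the work surface, if the arm or the gripper's body presses on something with over 40 N, if the wrist force passes 120 N, or if a joint passes its speed limit or range.

## Working session

There is one attempt and no reset: what is moved stays moved. The work goes in short steps, Python scripts to look and compute and a tool call to move; the robot and the scene stay as the last step left them, time stands still between calls to the robot, and variables do not carry over. Pictures are saved under pics/ and viewed, at most 14 in all, crops included, and the job is handed in when it is done.

Besides the shell and the picture viewer there is one more tool, called by a JSON object that holds its "name" and its "arguments". step_arm: Moves the arm, as the interface text tells. Its arguments: {"type":"object","properties":{"motion":{"type":"array","items":{"type":"array","items":{"type":"array","items":{"type":"number"}}}},"fingers":{"type":"number"},"squeeze":{"type":"number"}},"required":["motion"]}

```bash
mkdir -p pics
cat > h.py <<'E'
import numpy as np, cv2
from workcell import bot, imaging, order
from scipy.spatial.transform import Rotation as R
def Twt():
    s=bot.observe(); q=s['orientation']; T=np.eye(4)
    T[:3,:3]=R.from_quat([q[1],q[2],q[3],q[0]]).as_matrix(); T[:3,3]=s['position']; return T
def snap(n):
    m=imaging.camera_model(n)
    Twc=Twt()@np.array(m['T_tool_cam']) if n=='wrist' else np.linalg.inv(np.array(m['camera_from_world']))
    p,d=imaging.snapshot(n); return p,d,m,Twc
def rays(m,uv):
    uv=np.asarray(uv,float).reshape(-1,1,2)
    K=np.array([[m['fx'],0,m['cx']],[0,m['fy'],m['cy']],[0,0,1.]])
    u=cv2.undistortPoints(uv,K,np.array([m['k1'],0,0,0.]))[:,0]
    return np.c_[u,np.ones(len(u))]
def onplane(m,T,uv,z):
    r=rays(m,uv)@T[:3,:3].T; o=T[:3,3]; return o+r*((z-o[2])/r[:,2])[:,None]
def cloud(d,m,T):
    h,w=d.shape; uv=np.stack(np.meshgrid(np.arange(w),np.arange(h)),-1).reshape(-1,2)
    P=rays(m,uv)*d.reshape(-1,1); P=P@T[:3,:3].T+T[:3,3]; P[d.reshape(-1)==0]=np.nan
    return P.reshape(h,w,3)
E
python3 - <<'E'
from h import *
for n in('scene','side','wrist'):
    p,d,m,T=snap(n); cv2.imwrite(f'pics/{n}0.png',p); np.savez(f'{n}0.npz',p=p,d=d,T=T)
    print(n,m['fx'],m['k1'],T[:3,3].round(3),T[:3,2].round(2),(d>0).mean())
a=[cv2.imread(f'pics/{n}0.png') for n in('scene','side')]
print(bot.observe())
E
```

```text
scene 362.2119634988349 -0.07948369625255516 [0.956 0.23  0.851] [-0.43 -0.3  -0.85] 0.9961751302083334
side 429.76721292063564 -0.08085846918090603 [0.418 0.867 0.892] [ 0.14 -0.75 -0.64] 0.9960784912109375
wrist 278.2620240650777 -0.06030466525018536 [0.626 0.083 0.384] [-0.   -0.28 -0.96] 0.9960123697916666
{'t': 0.15, 'joints': array([-0.04151593,  0.41782151, -0.01027663,  1.61403123,  0.00469829,
        1.11071352, -0.05299014]), 'joint_velocities': array([-0.00048445, -0.0039046 , -0.00119435, -0.00298012,  0.00188679,
       -0.00062451,  0.00162268]), 'tau': array([ 7.99236568e-04, -8.51532197e+01,  6.39362633e-01, -4.26137459e+01,
       -4.88919730e-02,  1.71691604e-02,  1.51774425e-04]), 'position': array([ 6.24705745e-01, -1.46106463e-05,  2.04980656e-01]), 'orientation': array([-3.03434752e-04,  7.07103673e-01,  7.07109730e-01, -3.65744929e-04]), 'contact_force': array([-0.00182891, -0.14309728,  0.65202595]), 'moment': array([ 0.03171433,  0.00192735, -0.01966939]), 'finger_force': 0.0, 'width': 0.9980753307073414}
```

View pics/scene0.png

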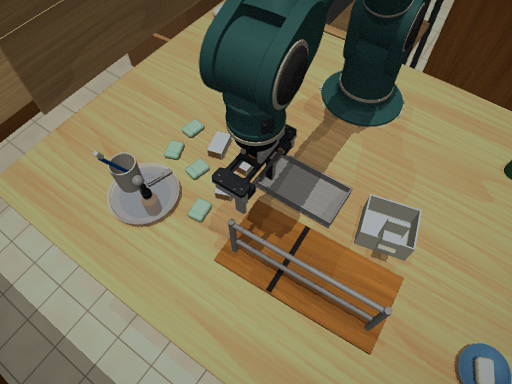

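View pics/side0.png

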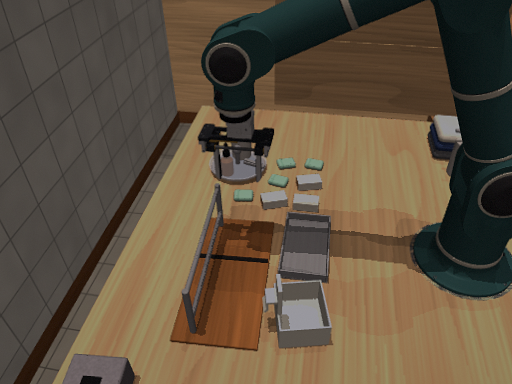

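Scene view: caddy at (390,228), tray at (305,188), rack with the strip at (290,258), four mint cases around (190,130)-(200,210), turntable at (145,192). Side view: three soaps at (309,183), (275,199), (306,202).

```bash
cat > meas.py <<'E'
from h import *
def items(P,p,verbose=True):
    hsv=cv2.cvtColor(p,cv2.COLOR_BGR2HSV); H,S,V=[hsv[...,i].astype(int) for i in range(3)]
    out=[]
    for nm,mask in (('floss',(H>60)&(H<95)&(S>40)&(V>90)&(P[...,2]>.011)&(P[...,2]<.045)),
                    ('soap',(S<45)&(V>110)&(P[...,2]>.022)&(P[...,2]<.075))):
        mask=mask&(P[...,1]<.08)&(P[...,0]>.25)&(P[...,0]<1)
        n,l,st,_=cv2.connectedComponentsWithStats(mask.astype(np.uint8))
        for i in range(1,n):
            if st[i,4]<40: continue
            Q=P[l==i]; z=np.median(Q[:,2]); Q=Q[abs(Q[:,2]-z)<.006]
            (c,s,a)=cv2.minAreaRect((Q[:,:2]*1000).astype(np.float32))
            if s[0]<s[1]: s=s[::-1]; a+=90
            out.append((nm,np.round(c,0),np.round(s,0),round((a+90)%180-90),round(z*1000),st[i,4],(st[i,:2]+st[i,2:4]//2)))
    if verbose:
        for o in out: print(*o)
    return out
E
python3 - <<'E'
from meas import *
for n in('scene','side','wrist'):
    z=np.load(n+'0.npz'); m=imaging.camera_model(n); P=cloud(z['d'],m,z['T']); p=z['p']
    print(n); items(P,p)
    hsv=cv2.cvtColor(p,cv2.COLOR_BGR2HSV); H,S,V=[hsv[...,i].astype(int) for i in range(3)]
    if n=='wrist': continue
    X,Y,Z=P[...,0],P[...,1],P[...,2]
    def rect(nm,mask):
        k,l,st,_=cv2.connectedComponentsWithStats(mask.astype(np.uint8))
        i=1+np.argmax(st[1:,4]); Q=P[l==i]
        c,s,a=cv2.minAreaRect((Q[:,:2]*1000).astype(np.float32)); print(nm,np.round(c,1),np.round(s,1),round(a,2),np.round(np.median(Q[:,2]),4),st[i])
    rect('mark',(V<60)&(Z>0)&(Z<.03)&(X>.4)&(Y>-.1)&(Y<.5)&(X>.6))
    rect('board',((S>150)&(H<14)|(V<60))&(Z<.02)&(Z>.0)&(Y>-.15)&(X>.55))
    rect('caddyrim',(S<50)&(Z>.06)&(Z<.08)&(Y>.2)&(X<.75))
    rect('tab',(S<60)&(Z>.14)&(Z<.17)&(Y>.2)&(X<.70))
    rect('rail',(S<60)&(Z>.145)&(Z<.165)&(Y>-.2)&(X>.65))
    rect('tray',(S<60)&(Z>.022)&(Z<.038)&(Y>-.12)&(Y<.25)&(X<.7))
    rect('turnt',(S<60)&(Z>.012)&(Z<.04)&(Y<-.15)&(X<.95)&(X>.3))
E
```

```text
scene
floss [ 441. -365.] [60. 41.] -10 16 122 [193 128]
floss [ 537. -357.] [58. 41.] 19 16 130 [174 149]
floss [ 553. -256.] [59. 44.] -12 15 139 [197 168]
floss [ 653. -164.] [57. 43.] 7 15 132 [199 209]
soap [ 449. -255.] [79. 46.] 15 29 316 [219 142]
soap [ 478. -140.] [26. 24.] 85 29 66 [245 166]
soap [ 641. -316.] [75. 17.] -17 31 109 [159 175]
soap [ 586. -141.] [41. 12.] -86 29 42 [222 192]
soap [686.  34.] [90.  7.] -88 70 93 [254 250]
mark [700.  107.2] [61.1 15. ] 4.6 0.0103 [266 269  18  23 128]
board [700.3 108.1] [62.1 30.7] 3.33 0.0102 [266 267  21  26 157]
caddyrim [429.7 274.2] [118.1 125.2] 13.57 0.0677 [372 195  50  56 331]
tab [679.2 273.4] [ 14.7 146.5] 3.77 0.1544 [321 274  71  43 462]
rail [684.  159.8] [ 14.8 373.8] 2.91 0.1542 [ 228  219  164   98 1040]
tray [436.8  31.6] [132.4 221.9] 0.08 0.028 [258 154  94  70 482]
turnt [ 702.5 -317.3] [188.  198.2] 76.75 0.0177 [ 107  162   73   63 2634]
side
floss [ 535. -353.] [59. 43.] 22 16 110 [286 162]
floss [ 436. -362.] [57. 44.] -10 16 116 [314 164]
floss [ 548. -250.] [56. 39.] -15 15 130 [278 180]
floss [ 648
[... 658 characters left out ...]
 687]
wrist
floss [ 652. -163.] [58. 42.] 9 16 409 [274 276]
floss [ 550. -268.] [55. 16.] -13 17 134 [211 333]
floss [ 538. -347.] [64. 35.] 0 16 409 [207 365]
floss [ 443. -355.] [57. 24.] -5 16 311 [154 366]
soap [499.  29.] [103.   6.] 89 30 242 [159 152]
soap [686.  34.] [91.  9.] -88 70 547 [310 152]
soap [375.  22.] [115.   4.] 90 30 175 [ 67 157]
soap [500. -63.] [21.  4.] -88 30 45 [166 219]
soap [431. -82.] [119.  27.] -13 30 275 [120 224]
soap [ 552. -149.] [78. 47.] 21 30 1477 [207 273]
soap [ 424. -140.] [60. 32.] 50 30 444 [126 272]
soap [ 461. -262.] [61. 27.] 12 30 322 [157 335]
soap [ 721. -249.] [42. 20.] 16 55 492 [321 343]
soap [ 643. -315.] [77. 16.] -17 30 258 [267 356]
```

View pics/wrist0.png

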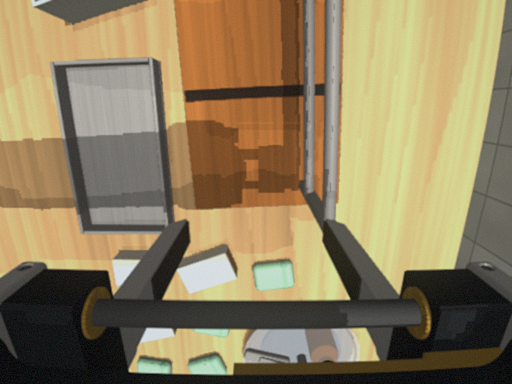

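Wrist view: tray at left (110,145), rail at (333,100), strip at (250,95), near soap at (207,273). Moving to look at the caddy from above.

{"name": "step_arm", "arguments": {"motion": [[[2.88,-1.81,-1.2,0],[2.88,-1.81,-1.2,0],[2.88,-1.81,-1.2,0],[2.88,-1.81,-1.2,0],[2.88,-1.81,-1.2,0],[2.88,-1.81,-1.2,0],[2.88,-1.81,-1.2,0],[2.88,-1.81,-1.2,0]]], "fingers": 5, "squeeze": 35}}

```text
t: 0.82
position: [0.4789, 0.2316, 0.302]
orientation: [0.0, 0.707, 0.707, -0.0]
contact_force: [1.0, 0.1, -0.1]
width: 0.536
finger_force: 0.0
```

{"name": "step_arm", "arguments": {"motion": [[[0,0,0,-6.8],[0,0,0,-6.8],[0,0,0,0],[0,0,0,0]]]}}

```text
t: 1.15
position: [0.4802, 0.2302, 0.3012]
orientation: [-0.0, 0.62, 0.785, -0.0]
contact_force: [0.5, -0.3, -0.8]
width: 0.534
finger_force: 0.0
```

```bash
cat > go.py <<'E'
from h import *
# plan: go.py x y z yaw(deg, of tool y axis from world x; mod 180)  -> shift in tool axes (cm) after the turn, turn (deg)
def plan(x,y,z,yaw):
    T=Twt(); cur=np.degrees(np.arctan2(T[1,1],T[0,1])); dy=(yaw-cur+90)%180-90
    f=R.from_euler('z',np.radians(dy)).as_matrix()@T[:3,:3]; d=np.array([x,y,z])-T[:3,3]
    print('now',T[:3,3].round(4),'yaw',round(cur,2),'q7',bot.observe()['joints'][6].round(2),'| turn',round(-dy,2),'shift after turn',(f.T@d*100).round(2),'before turn',(T[:3,:3].T@d*100).round(2))
E
python3 - <<'E'
from go import *
z=np.load('wrist0.npz'); m=imaging.camera_model('wrist'); P0=cloud(z['d'],m,z['T'])
p,d,m,T=snap('wrist'); cv2.imwrite('pics/w1.png',p); P=cloud(d,m,T); np.savez('w1.npz',P=P,p=p)
def sel(P,zl,zh,xl,xh,yl,yh):
    k=(P[...,2]>zl)&(P[...,2]<zh)&(P[...,0]>xl)&(P[...,0]<xh)&(P[...,1]>yl)&(P[...,1]<yh); return P[k]
for nm,a in (('rail w0',(P0,.145,.16,.64,.73,.05,.3)),('rail w1',(P,.145,.16,.62,.73,-.1,.45)),('tab',(P,.148,.16,.44,.56,.2,.36)),('hook',(P,.104,.12,.44,.58,.2,.36)),('rim',(P,.062,.076,.3,.56,.15,.4))):
    Q=sel(*a)
    if len(Q)<10: print(nm,len(Q)); continue
    c,s,g=cv2.minAreaRect((Q[:,:2]*1000).astype(np.float32)); print(nm,len(Q),np.round(c,1),np.round(s,1),round(g,1),np.median(Q[:,2]).round(4))
    if 'rail' in nm: b=np.polyfit(Q[:,1],Q[:,0],1); print('  x at y=.26',np.polyval(b,.26),'slope deg',np.degrees(np.arctan(b[0])))
plan(.48,.287,.3,13.57)
E
```

```text
rail w0 2327 [685.2 106.5] [ 12.9 113.2] 2.9 0.1549
  x at y=.26 0.677064144608522 slope deg -2.721301981516357
rail w1 1575 [679.1 246.9] [ 16.4 203.3] 3.3 0.1543
  x at y=.26 0.675520921923794 slope deg -2.9859175466612387
tab 360 [481.6 282.5] [ 9.4 48.4] 13.7 0.1547
hook 542 [493.  287.8] [33.4 44.6] 15.1 0.1119
rim 1089 [430.  270.1] [114.8 132.9] 13.4 0.0697
now [0.4803 0.23   0.3012] yaw 13.31 q7 -0.3 | turn -0.26 shift after turn [5.55 1.31 0.12] before turn [5.55 1.28 0.12]
```

View pics/w1.png

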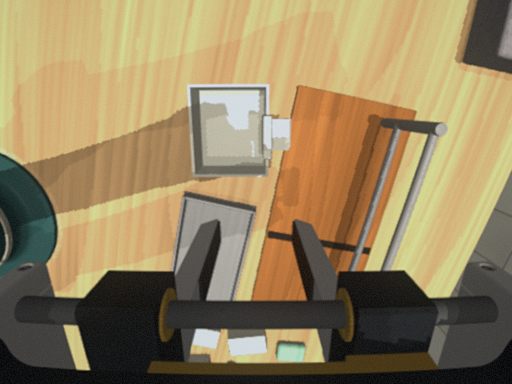

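Wrist view: the caddy at (228,130), tab/hook at (277,132), rail left end at (435,128). Fingers straddle the tab next.

{"name": "step_arm", "arguments": {"motion": [[[2.55,0.65,0,-0.2],[2.55,0.65,0,0],[0,0,3.6,0],[0,0,3.6,0],[0,0,3.6,0],[0,0,3.6,0],[0,0,2.0,0],[0,0,1.9,0]]]}}

```text
t: 1.87
position: [0.4802, 0.2821, 0.1162]
orientation: [-0.0, 0.619, 0.785, -0.001]
contact_force: [0.4, 0.8, 0.2]
width: 0.531
finger_force: 0.0
```

{"name": "step_arm", "arguments": {"motion": [[[0,0,0,0],[0,0,0,0],[0,0,0,0],[0,0,0,0],[0,0,0,0],[0,0,0,0]]], "fingers": 0}}

```text
t: 2.37
position: [0.4811, 0.2832, 0.1193]
orientation: [0.0, 0.617, 0.787, 0.001]
contact_force: [0.6, -0.2, -0.6]
width: 0.14
finger_force: 0.0
```

{"name": "step_arm", "arguments": {"motion": [[[0,0,0,0],[0,0,0,0],[0,0,0,0]]]}}

```text
t: 2.62
position: [0.481, 0.2832, 0.1191]
orientation: [0.0, 0.617, 0.787, 0.0]
contact_force: [-1.4, -0.8, 6.9]
width: 0.105
finger_force: 35.0
```

{"name": "step_arm", "arguments": {"motion": [[[0,0,-1,0],[0,0,-2,0],[0,0,-3,0],[0,0,-3,0],[0,0,-3,0],[0,0,0,0],[0,0,0,0]]]}}

```text
t: 3.2
position: [0.4812, 0.2834, 0.2403]
orientation: [0.001, 0.617, 0.787, 0.001]
contact_force: [-0.8, -0.2, -3.0]
width: 0.101
finger_force: 35.0
```

Run:
```python
from go import *
plan(.663,.260,.238,2.9)
plan(.57,.260,.238,2.9)
```

```text
now [0.4812 0.2834 0.2403] yaw 13.8 q7 -0.4 | turn 10.9 shift after turn [-3.26 18.03  0.28] before turn [-6.61 17.09  0.28]
now [0.4812 0.2834 0.2403] yaw 13.8 q7 -0.4 | turn 10.9 shift after turn [-2.79  8.75  0.26] before turn [-4.39  8.06  0.25]
```

{"name": "step_arm", "arguments": {"motion": [[[0,0,0,5.45],[0,0,0,5.45],[-0.66,3.0,0,0],[-0.66,3.0,0,0],[-0.66,3.0,0,0],[-0.66,3.0,0,0],[-0.66,3.0,0,0],[0,2.0,0,0]]]}}

```text
t: 3.87
position: [0.6542, 0.2562, 0.2365]
orientation: [0.0, 0.69, 0.724, -0.001]
contact_force: [-0.1, -0.2, -1.6]
width: 0.103
finger_force: 35.0
```

{"name": "step_arm", "arguments": {"motion": [[[0,0,0,0],[0,0,0,0],[0,0,0,0]]]}}

```text
t: 4.12
position: [0.6512, 0.2588, 0.2373]
orientation: [-0.001, 0.689, 0.725, -0.001]
contact_force: [-0.5, 0.5, -3.3]
width: 0.102
finger_force: 35.0
```

Run:
```python
from go import *
for n in('wrist','side','scene'):
    p,d,m,T=snap(n); cv2.imwrite(f'pics/{n}2.png',p); P=cloud(d,m,T)
    k=(P[...,2]>.147)&(P[...,2]<.16)&(P[...,0]>.64)&(P[...,0]<.73)&(P[...,1]>-.01)&(P[...,1]<.2); Q=P[k]
    b=np.polyfit(Q[:,1],Q[:,0],1); print(n,len(Q),'rail x at .26',np.polyval(b,.26),np.degrees(np.arctan(b[0])),Q[:,2].max())
    k=(P[...,2]>.26)&(P[...,2]<.285)&(P[...,0]>.58)&(P[...,0]<.73)&(P[...,1]>.18)&(P[...,1]<.35)
    k=(P[...,2]>.22)&(P[...,2]<.24)&(P[...,0]>.58)&(P[...,0]<.76)&(P[...,1]>.2)&(P[...,1]<.32); Q=P[k]
    if len(Q)>9: print('hook top',len(Q),[np.round(v,1) for v in cv2.minAreaRect((Q[:,:2]*1000).astype(np.float32))])
plan(.6615,.260,.238,2.9)
```

```text
wrist 5 rail x at .26 0.6704368374914865 -3.227902830463363 0.15246687579845858
hook top 1253 [array([661.9, 260.7]), array([39.3, 45.9]), np.float64(2.5)]
side 79 rail x at .26 0.6321071906582714 -15.607960347245971 0.1595640347774201
hook top 145 [array([662.5, 264.4]), array([36.8, 42.8]), np.float64(80.5)]
scene 584 rail x at .26 0.6770105814221876 -3.2945199674319 0.15930940806051463
now [0.6514 0.259  0.2385] yaw 2.94 q7 -0.42 | turn 0.04 shift after turn [0.05 1.01 0.05] before turn [0.05 1.01 0.05]
```

View pics/side2.png

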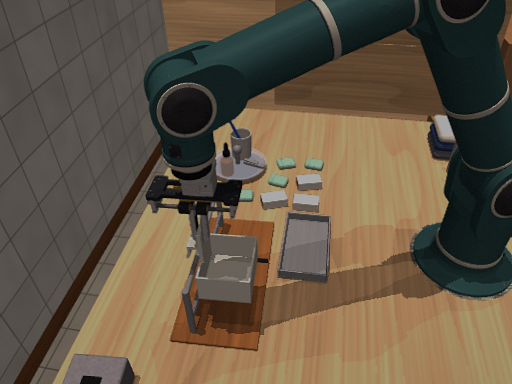

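Side view: caddy held at (225,268) just in front of the rail, upright. Now over the rail and down.

{"name": "step_arm", "arguments": {"motion": [[[0,0.45,0,0],[0,0.45,0,0],[0,0,0,0],[0,0,1,0],[0,0,1,0],[0,0,1,0],[0,0,0.5,0],[0,0,0,0]]]}}

```text
t: 4.93
position: [0.6603, 0.2588, 0.2013]
orientation: [-0.001, 0.689, 0.725, -0.001]
contact_force: [0.7, -0.1, -3.6]
width: 0.104
finger_force: 35.0
```

{"name": "step_arm", "arguments": {"motion": [[[0,0,0.5,0],[0,0,0.5,0],[0,0,0.5,0],[0,0,0.5,0],[0,0,0.4,0],[0,0,0,0],[0,0,0,0]]]}}

```text
t: 5.52
position: [0.6611, 0.2591, 0.1792]
orientation: [-0.0, 0.689, 0.725, -0.0]
contact_force: [1.3, 0.7, -1.3]
width: 0.099
finger_force: 35.0
```

Run:
```python
from go import *
plan(.6605,.260,.169,2.9); s=bot.observe(); print(s['contact_force'],s['moment'])
p,d,m,T=snap('side'); cv2.imwrite('pics/side3.png',cv2.resize(p[160:360,120:300],None,fx=3,fy=3,interpolation=cv2.INTER_CUBIC))
```

```text
now [0.6611 0.2591 0.1792] yaw 2.9 q7 -0.42 | turn -0.0 shift after turn [ 0.09 -0.06  1.02] before turn [ 0.09 -0.06  1.02]
[ 1.33736493  0.73574517 -1.31657544] [-0.02909111 -0.10222832  0.0157776 ]
```

View pics/side3.png

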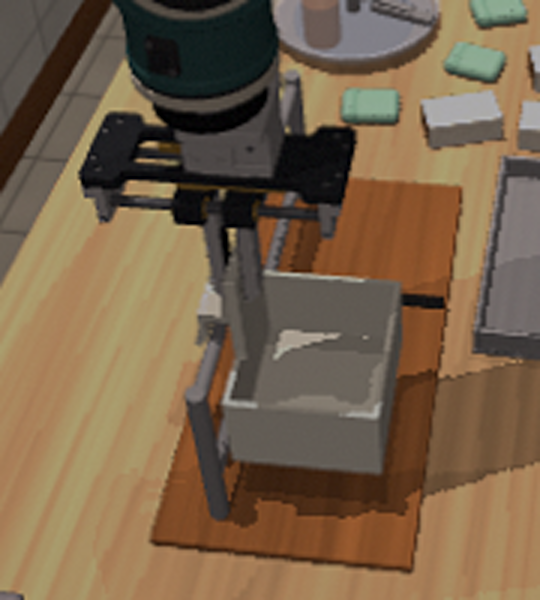

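The crop shows the hook behind the rail at (205,310), box level. Lowering the last centimetre.

{"name": "step_arm", "arguments": {"motion": [[[0,0,0.3,0],[0,0,0.3,0],[0,0,0.2,0],[0,0,0.2,0],[0,0,0,0],[0,0,0,0],[0,0,0,0]]]}}

```text
t: 6.15
position: [0.6612, 0.2591, 0.1693]
orientation: [-0.0, 0.689, 0.725, -0.0]
contact_force: [-0.1, 0.4, -3.5]
width: 0.104
finger_force: 35.0
```

{"name": "step_arm", "arguments": {"motion": [[[0,0,0,0],[0,0,0,0],[0,0,0,0]]], "squeeze": 20}}

```text
t: 6.4
position: [0.6612, 0.2591, 0.1694]
orientation: [-0.0, 0.689, 0.725, -0.0]
contact_force: [0.7, 0.6, -2.6]
width: 0.105
finger_force: 20.0
```

{"name": "step_arm", "arguments": {"motion": [[[0,0,0.1,0],[0,0,0.1,0],[0,0,0,0],[0,0,0,0],[0,0,0,0]]]}}

```text
t: 6.82
position: [0.6612, 0.2592, 0.169]
orientation: [0.0, 0.689, 0.725, 0.0]
contact_force: [-7.9, -2.7, 14.6]
width: 0.102
finger_force: 20.0
```

Run:
```python
from go import *
plan(.6605,.260,.167,2.9)
for n in('scene','side','wrist'):
    z=np.load(n+'0.npz'); m=imaging.camera_model(n); p=z['p']; V=p.max(2).astype(int)
    P=onplane(m,z['T'],np.stack(np.meshgrid(np.arange(512),np.arange(384)),-1).reshape(-1,2),.0105).reshape(384,512,3)
    D=cloud(z['d'],m,z['T'])
    k=(V<60)&(abs(D[...,2]-.0105)<.006)&(P[...,0]>.55)&(P[...,0]<.72)&(abs(P[...,1]-.105)<.025)
    Q=P[k]; b=np.polyfit(Q[:,0],Q[:,1],1); print(n,len(Q),Q[:,0].min(),Q[:,0].max(),'y at .57,.61,.68',np.polyval(b,[.57,.61,.68]).round(4),np.degrees(np.arctan(b[0])))
```

```text
now [0.6612 0.2592 0.169 ] yaw 2.9 q7 -0.42 | turn 0.0 shift after turn [ 0.08 -0.07  0.2 ] before turn [ 0.08 -0.07  0.2 ]
scene 262 0.550178982002687 0.7197282517537621 y at .57,.61,.68 [0.1004 0.1022 0.1055] 2.634736643654929
side 247 0.5503375801083261 0.7198741060574407 y at .57,.61,.68 [0.1022 0.1041 0.1073] 2.6603946295212775
wrist 1065 0.5504719832891788 0.7109881647196372 y at .57,.61,.68 [0.1015 0.1033 0.1064] 2.557250043554664
```

{"name": "step_arm", "arguments": {"motion": [[[0,0,-0.12,0],[-1,0,0,0],[-1.9,0,0,0],[-1.9,0,0,0],[-1.9,0,0,0],[-1.9,0,0,0],[0,0,0,0]]]}}

```text
t: 7.4
position: [0.6666, 0.168, 0.1691]
orientation: [0.001, 0.691, 0.723, -0.0]
contact_force: [1.0, -4.5, 3.9]
width: 0.1
finger_force: 20.0
```

{"name": "step_arm", "arguments": {"motion": [[[-1.9,0,0,0],[-1.9,0,0,0],[-1.9,0,0,0],[-1.0,0,0,0],[0,0,0,0],[0,0,0,0],[0,0,0,0]]]}}

```text
t: 7.98
position: [0.6694, 0.1058, 0.169]
orientation: [0.001, 0.689, 0.725, -0.0]
contact_force: [0.8, -5.2, 6.4]
width: 0.105
finger_force: 20.0
```

Run:
```python
from go import *
plan(.6605,.260,.167,2.9); print(bot.observe()['contact_force'])
p,d,m,T=snap('side'); cv2.imwrite('pics/side4.png',cv2.resize(p[130:330,120:320],None,fx=3,fy=3,interpolation=cv2.INTER_CUBIC))
p,d,m,T=snap('scene');P=cloud(d,m,T); hs=cv2.cvtColor(p,cv2.COLOR_BGR2HSV)
k=(hs[...,1]<60)&(abs(P[...,2]-.12)<.008)&(abs(P[...,0]-.61)<.07)&(abs(P[...,1]-.1)<.1); Q=P[k]
print(len(Q),[np.round(v,1) for v in cv2.minAreaRect((Q[:,:2]*1000).astype(np.float32))])
```

```text
now [0.6694 0.1058 0.169 ] yaw 2.86 q7 -0.19 | turn -0.04 shift after turn [15.44 -0.11  0.18] before turn [15.44 -0.12  0.18]
[ 0.83124938 -5.18119816  6.37484979]
150 [array([611. , 143.7]), array([108.6,  50.3]), np.float64(4.2)]
```

View pics/side4.png

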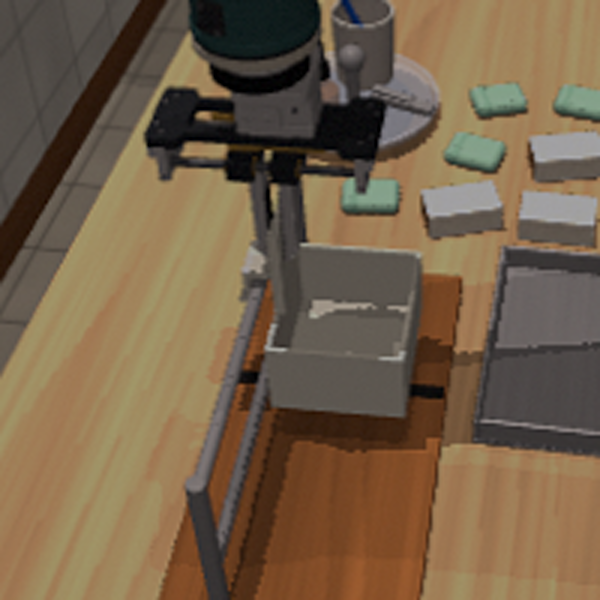

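The crop shows the box centred over the strip, visible at (250,377) and (428,390). Release, rise and go over the far floss case.

{"name": "step_arm", "arguments": {"motion": [[[0,0,0,0],[0,0,0,0],[0,0,0,0],[0,0,0,0],[0,0,-1.5,0],[0,0,-3,0],[0,0,-3.5,0],[0,0,-3.5,0]]], "fingers": 4}}

```text
t: 8.75
position: [0.6685, 0.1066, 0.2846]
orientation: [-0.0, 0.689, 0.725, -0.0]
contact_force: [-0.1, 1.1, 0.5]
width: 0.427
finger_force: 0.0
```

{"name": "step_arm", "arguments": {"motion": [[[-3.35,-0.39,0,0],[-3.35,-0.39,0,0],[-3.35,-0.39,0,0],[-3.35,-0.39,0,0],[-3.35,-0.39,0,0],[-3.35,-0.39,0,0],[-3.35,-0.39,0,0],[-3.35,-0.39,0,0]]], "fingers": 8.6}}

```text
t: 9.42
position: [0.651, -0.1642, 0.2836]
orientation: [-0.0, 0.689, 0.725, 0.0]
contact_force: [1.4, 0.3, 0.9]
width: 0.911
finger_force: 0.0
```

{"name": "step_arm", "arguments": {"motion": [[[0,0,0,-4],[0,0,0,0],[0,0,0,0],[0,0,0,0]]]}}

```text
t: 9.75
position: [0.6516, -0.1614, 0.2836]
orientation: [-0.0, 0.663, 0.748, 0.0]
contact_force: [0.3, 1.7, -0.7]
width: 0.916
finger_force: 0.0
```

```bash
cat > look.py <<'E'
from meas import *
from go import plan
import sys
p,d,m,T=snap('wrist'); cv2.imwrite('pics/'+sys.argv[1]+'.png',p); P=cloud(d,m,T)
for o in items(P,p,False):
    if o[2][0]>45 and o[2][1]>30: print(*o)
if len(sys.argv)>2: plan(*map(float,sys.argv[2:6]))
E
cat > chk.py <<'E'
from meas import *
p,d,m,T=snap('scene');P=cloud(d,m,T); cv2.imwrite('pics/chk.png',p); hs=cv2.cvtColor(p,cv2.COLOR_BGR2HSV)
k=(hs[...,1]<60)&(P[...,2]>.105)&(P[...,2]<.128)&(abs(P[...,0]-.61)<.075)&(abs(P[...,1]-.1)<.1); Q=P[k]
print('rim',len(Q),[np.round(v,1) for v in cv2.minAreaRect((Q[:,:2]*1000).astype(np.float32))])
k=(P[...,2]>.195)&(P[...,2]<.215)&(abs(P[...,0]-.66)<.05)&(abs(P[...,1]-.1)<.06); Q=P[k]; print('tab',len(Q),Q.mean(0) if len(Q) else 0)
k=(P[...,2]>.155)&(P[...,2]<.175)&(abs(P[...,0]-.67)<.05)&(abs(P[...,1]-.1)<.06); Q=P[k]; print('hooktop',len(Q),Q.mean(0) if len(Q) else 0)
items(P,p)
E
python3 look.py l1 .651 -.163 .003 7; python3 chk.py
```

```text
floss [ 651. -164.] [58. 42.] 8 17 739 [256 163]
floss [ 552. -255.] [58. 43.] -12 17 776 [192 207]
floss [ 442. -366.] [58. 43.] -9 17 494 [130 257]
soap [498. -22.] [146.  50.] 70 30 408 [148  51]
soap [ 452. -149.] [77. 44.] -1 30 1077 [130 141]
soap [ 552. -149.] [76. 44.] 20 30 1051 [194 148]
soap [ 450. -255.] [78. 46.] 16 30 1200 [129 203]
now [ 0.6516 -0.1614  0.2836] yaw 6.91 q7 0.31 | turn -0.09 shift after turn [-0.17 -0.08 28.06] before turn [-0.17 -0.08 28.06]
rim 363 [array([612.1, 101.7]), array([110.3, 132.6]), np.float64(2.5)]
tab 156 [0.6643389  0.10601791 0.2010968 ]
hooktop 378 [0.68098747 0.1046915  0.16127579]
floss [ 455. -368.] [42. 32.] 74 15 81 [190 130]
floss [ 530. -349.] [61. 41.] 56 16 129 [176 150]
floss [ 553. -255.] [57. 44.] -13 16 251 [197 168]
floss [ 653. -164.] [59. 42.] 7 16 285 [199 209]
soap [ 449. -255.] [79. 46.] 17 29 316 [219 142]
soap [ 451. -149.] [78. 44.] 0 29 297 [248 159]
soap [375.   5.] [145.   5.] -89 29 49 [309 166]
soap [ 641. -318.] [72. 15.] -20 32 92 [159 175]
soap [ 551. -149.] [78. 44.] 20 29 361 [226 183]
soap [497.  -8.] [170.  44.] 76 29 92 [283 190]
soap [604.  60.] [74. 42.] 3 47 231 [281 232]
soap [683.  35.] [90. 11.] -89 70 54 [253 250]
```

View pics/l1.png

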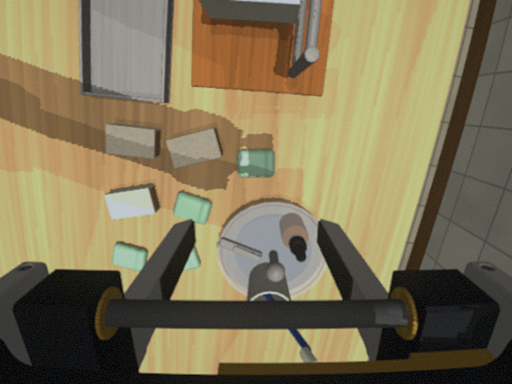

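View: case D at (256,163) directly below; soaps (131,140), (194,148), (130,203); cases (192,207), (130,257), (190,260); turntable clear. Descend on D.

{"name": "step_arm", "arguments": {"motion": [[[-0.25,-0.1,3.9,-1],[0,0,3.9,0],[0,0,3.9,0],[0,0,3.9,0],[0,0,3.9,0],[0,0,3.9,0],[0,0,2.5,0],[0,0,1.5,0]]]}}

```text
t: 10.52
position: [0.6491, -0.1642, 0.0062]
orientation: [-0.002, 0.657, 0.754, -0.001]
contact_force: [-0.2, -0.4, 0.7]
width: 0.916
finger_force: 0.0
```

{"name": "step_arm", "arguments": {"motion": [[[0,0,0.4,0],[0,0,0,0],[0,0,0,0],[0,0,0,0],[0,0,0,0],[0,0,0,0]]], "squeeze": 20, "fingers": 4}}

```text
t: 11.02
position: [0.6518, -0.1657, 0.0076]
orientation: [0.001, 0.657, 0.754, 0.001]
contact_force: [-0.6, 0.0, 8.3]
width: 0.657
finger_force: 20.0
```

{"name": "step_arm", "arguments": {"motion": [[[0,0,0,0],[0,0,-1,0],[0,0,-3,0],[0,0,-3.5,0],[0,0,-3.5,0],[0,0,0,0],[0,0,0,0]]]}}

```text
t: 11.6
position: [0.652, -0.1659, 0.1191]
orientation: [0.002, 0.657, 0.754, 0.001]
contact_force: [0.1, -0.6, -1.0]
width: 0.656
finger_force: 20.0
```

```bash
python3 -c "
from go import *
plan(.436,-.045,.06,0)"
```

```text
now [ 0.652  -0.1659  0.1191] yaw 7.89 q7 0.33 | turn 7.89 shift after turn [ 12.1  -21.62   5.79] before turn [ 14.95 -19.76   5.79]
```

{"name": "step_arm", "arguments": {"motion": [[[0,0,0,7.1],[1.73,-3.09,0,0],[1.73,-3.09,0,0],[1.73,-3.09,0,0],[1.73,-3.09,0,0],[1.73,-3.09,0,0],[1.73,-3.09,0,0],[1.73,-3.09,0,0]]]}}

```text
t: 12.27
position: [0.4305, -0.0468, 0.1152]
orientation: [-0.0, 0.702, 0.712, -0.0]
contact_force: [0.6, 0.9, 0.5]
width: 0.657
finger_force: 20.0
```

{"name": "step_arm", "arguments": {"motion": [[[0,0,2.5,0],[0,0,2.5,0],[0,0,2.0,0],[0,0,1,0],[0,0,0,0],[0,0,0,0],[0,0,0,0]]]}}

```text
t: 12.85
position: [0.4331, -0.0475, 0.0364]
orientation: [0.0, 0.702, 0.712, 0.0]
contact_force: [-0.2, -0.6, -0.6]
width: 0.654
finger_force: 20.0
```

{"name": "step_arm", "arguments": {"motion": [[[0,0,0,0],[0,0,0,0],[0,0,0,0],[0,0,-1,0],[0,0,-3.5,0],[0,0,-3.5,0],[0,0,-3.5,0],[0,0,-3.5,0]]], "fingers": 7.6}}

```text
t: 13.52
position: [0.4321, -0.0474, 0.1883]
orientation: [0.0, 0.702, 0.712, 0.0]
contact_force: [0.9, -0.1, 0.6]
width: 0.805
finger_force: 0.0
```

```bash
python3 -c "
from go import *
print(bot.observe()['contact_force'])
plan(.551,-.2545,.18,-102)"; python3 look.py l2
```

```text
[ 0.89771478 -0.11360208  0.57434414]
now [ 0.4321 -0.0474  0.1883] yaw 0.8 q7 0.05 | turn -77.2 shift after turn [-15.93 -17.79   0.83] before turn [-20.87  11.59   0.84]
floss [434. -46.] [60. 43.] 1 22 1465 [257 174]
floss [ 536. -346.] [63. 35.] 0 16 484 [316 352]
soap [490. -20.] [186.  76.] 63 30 645 [280 138]
soap [637.  61.] [78. 41.] 2 51 2486 [441  90]
soap [ 572. -142.] [47. 35.] -66 30 683 [356 245]
soap [ 451. -149.] [78. 46.] 0 30 1744 [269 250]
```

{"name": "step_arm", "arguments": {"motion": [[[-2.61,1.45,0,0],[-2.61,1.45,0,0],[-2.61,1.45,0,0],[-2.61,1.45,0,0],[-2.61,1.45,0,0],[-2.61,1.45,0,0],[-2.61,1.45,0,0],[-2.61,1.45,0,0]]], "fingers": 7}}

```text
t: 14.23
position: [0.552, -0.2559, 0.1866]
orientation: [0.0, 0.702, 0.712, 0.0]
contact_force: [0.4, 1.3, -0.0]
width: 0.742
finger_force: 0.0
```

{"name": "step_arm", "arguments": {"motion": [[[0,0,0,-7.1],[0,0,0,-7.1],[0,0,0,-7.1],[0,0,0,-7.1],[0,0,0,-7.1],[0,0,0,-7.1],[0,0,0,-7.1],[0,0,0,-7.1]]]}}

```text
t: 14.9
position: [0.5514, -0.2546, 0.1866]
orientation: [0.0, 0.276, 0.961, -0.0]
contact_force: [-0.7, 0.3, 0.1]
width: 0.744
finger_force: 0.0
```

{"name": "step_arm", "arguments": {"motion": [[[0,0,0,-7.1],[0,0,0,-7.1],[0,0,0,-6.2],[0,0,0,0],[0,0,0,0],[0,0,0,0]]]}}

```text
t: 15.4
position: [0.5515, -0.2547, 0.1861]
orientation: [0.0, 0.107, 0.994, -0.0]
contact_force: [0.4, 0.5, 1.1]
width: 0.743
finger_force: 0.0
```

```bash
python3 look.py l3 .551 -.2545 .004 78
```

```text
floss [434. -48.] [61. 46.] 0 21 2057 [407  43]
floss [ 440. -366.] [59. 43.] -10 16 660 [148 106]
floss [ 550. -256.] [58. 42.] -13 17 1367 [254 173]
floss [ 536. -357.] [58. 43.] 22 17 1376 [176 180]
soap [444.  -8.] [158. 117.] -90 30 813 [443  54]
soap [ 452. -150.] [78. 46.] -1 30 2882 [326  74]
soap [ 450. -255.] [76. 44.] 16 30 1973 [237  93]
soap [ 552. -150.] [78. 46.] 21 30 2274 [338 159]
now [ 0.5515 -0.2546  0.186 ] yaw 77.81 q7 1.67 | turn -0.19 shift after turn [ 0.06  0.   18.2 ] before turn [ 0.06  0.   18.2 ]
```

{"name": "step_arm", "arguments": {"motion": [[[0.1,-0.15,3.8,0],[0,0,3.8,0],[0,0,3.8,0],[0,0,3.8,0],[0,0,1.8,0],[0,0,1.1,0],[0,0,0,0]]]}}

```text
t: 16.03
position: [0.5493, -0.2553, 0.0028]
orientation: [-0.001, 0.105, 0.994, 0.0]
contact_force: [0.4, -0.2, -0.2]
width: 0.746
finger_force: 0.0
```

{"name": "step_arm", "arguments": {"motion": [[[0,0,0,0],[0,0,0,0],[0,0,0,0],[0,0,0,0],[0,0,0,0],[0,0,0,0],[0,0,0,0]]], "fingers": 3}}

```text
t: 16.62
position: [0.5509, -0.2563, 0.0059]
orientation: [0.001, 0.105, 0.995, -0.0]
contact_force: [-1.4, 0.1, 9.6]
width: 0.484
finger_force: 20.0
```

{"name": "step_arm", "arguments": {"motion": [[[0,0,-1,0],[0,0,-3,0],[0,0,-3.8,0],[0,0,-3.8,0],[0,0,-3.8,0],[0,0,-3.8,0],[0,0,-3.5,0],[0,0,0,0]]]}}

```text
t: 17.28
position: [0.5526, -0.2567, 0.2399]
orientation: [0.005, 0.105, 0.995, -0.002]
contact_force: [0.5, 0.1, -0.4]
width: 0.486
finger_force: 20.0
```

```bash
python3 -c "
from go import *
plan(.600,.125,.23,93)"
```

```text
now [ 0.5526 -0.2567  0.2399] yaw 77.99 q7 1.69 | turn -15.01 shift after turn [-6.72 37.88  0.97] before turn [ 3.32 38.33  0.87]
```

{"name": "step_arm", "arguments": {"motion": [[[0,0,0,-7.1],[0,0,0,-7.1],[-0.67,3.72,0,0],[-0.67,3.72,0,0],[-0.67,3.72,0,0],[-0.67,3.72,0,0],[-0.67,3.72,0,0],[-0.67,3.72,0,0]]]}}

```text
t: 17.95
position: [0.5816, -0.0295, 0.2324]
orientation: [0.0, -0.019, 1.0, -0.0]
contact_force: [0.8, -0.6, 0.1]
width: 0.48
finger_force: 20.0
```

{"name": "step_arm", "arguments": {"motion": [[[-0.67,3.72,0,0],[-0.67,3.72,0,0],[-0.67,3.72,0,0],[-0.67,3.72,0,0],[0,0,0,0],[0,0,0,0],[0,0,0,0]]]}}

```text
t: 18.53
position: [0.6028, 0.1179, 0.2319]
orientation: [0.0, -0.019, 1.0, -0.0]
contact_force: [-0.6, -0.1, -0.7]
width: 0.483
finger_force: 20.0
```

```bash
python3 look.py l4 .600 .118 .075 93
python3 - <<'E'
from h import *
p,d,m,T=snap('wrist'); P=cloud(d,m,T)
k=(P[...,2]>.105)&(P[...,2]<.128)&(abs(P[...,0]-.61)<.08)&(abs(P[...,1]-.1)<.1); Q=P[k]
print('rim',len(Q),[np.round(v,1) for v in cv2.minAreaRect((Q[:,:2]*1000).astype(np.float32))])
E
```

```text
floss [434. -46.] [60. 45.] 1 22 1679 [135  37]
soap [480. -41.] [177.  86.] 52 30 698 [155  46]
soap [ 451. -149.] [78. 48.] 0 30 2118 [56 49]
soap [ 552. -149.] [78. 47.] 21 30 1816 [ 65 126]
soap [625.  60.] [103.  41.] 1 50 2038 [210 186]
now [0.6029 0.1172 0.2319] yaw 92.12 q7 1.24 | turn -0.88 shift after turn [ 0.29  0.11 15.69] before turn [ 0.29  0.1  15.69]
rim 1487 [array([616.1, 102.8]), array([115.8, 132.7]), np.float64(2.8)]
```

View pics/l4.png

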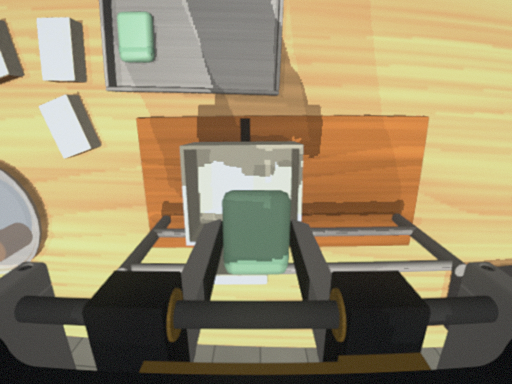

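View: held case above the box (255,225), the box outline (180-302,145-245), strip centred at (245,130). Lower and release inside the box.

{"name": "step_arm", "arguments": {"motion": [[[0.1,-0.2,3,0],[0,0,3.5,0],[0,0,3.5,0],[0,0,3.5,0],[0,0,1.5,0],[0,0,1.0,0],[0,0,0,0],[0,0,0,0]]]}}

```text
t: 19.3
position: [0.6025, 0.1159, 0.0724]
orientation: [0.0, -0.019, 1.0, -0.0]
contact_force: [0.8, -0.4, 0.3]
width: 0.487
finger_force: 20.0
```

{"name": "step_arm", "arguments": {"motion": [[[0,0,0,0],[0,0,0,0],[0,0,0,0],[0,0,-0.5,0],[0,0,-3,0],[0,0,-3.5,0],[0,0,-3.5,0],[0,0,-3.5,0]]], "fingers": 5.6}}

```text
t: 19.97
position: [0.6017, 0.1165, 0.214]
orientation: [0.0, -0.019, 1.0, 0.0]
contact_force: [0.5, 0.1, 0.1]
width: 0.595
finger_force: 0.0
```

{"name": "step_arm", "arguments": {"motion": [[[0,0,-2.5,0],[0,0,0,0],[0,0,0,0]]]}}

```text
t: 20.22
position: [0.6025, 0.1166, 0.2385]
orientation: [0.002, -0.019, 1.0, 0.0]
contact_force: [-0.8, -0.1, -1.0]
width: 0.593
finger_force: 0.0
```

```bash
python3 chk.py
python3 - <<'E'
from h import *
from go import plan
p,d,m,T=snap('wrist'); cv2.imwrite('pics/l5.png',p); P=cloud(d,m,T)
hs=cv2.cvtColor(p,cv2.COLOR_BGR2HSV)
k=(hs[...,0]>60)&(hs[...,0]<95)&(hs[...,1]>40)&(P[...,2]>.05)&(P[...,2]<.12)&(P[...,1]>.03)&(P[...,1]<.18); Q=P[k]
print('in box',len(Q),[np.round(v,1) for v in cv2.minAreaRect((Q[:,:2]*1000).astype(np.float32))],np.median(Q[:,2]))
plan(.536,-.356,.19,112)
E
```

```text
rim 360 [array([611.7, 102. ]), array([109.9, 132.6]), np.float64(2.0)]
tab 154 [0.66438479 0.10574829 0.20135587]
hooktop 376 [0.68095479 0.10480131 0.16139754]
floss [ 441. -365.] [57. 42.] -12 16 131 [193 128]
floss [ 538. -357.] [60. 42.] 20 16 148 [174 149]
floss [443. -47.] [44. 43.] 88 20 183 [279 176]
soap [ 448. -255.] [82. 46.] 16 29 317 [219 142]
soap [ 451. -150.] [79. 46.] 0 29 348 [248 158]
soap [ 641. -315.] [75. 16.] -13 31 109 [159 175]
soap [495. -26.] [147.  53.] 68 29 83 [278 186]
soap [ 551. -150.] [78. 45.] 21 29 393 [226 183]
soap [578.  68.] [23. 18.] -87 46 61 [290 227]
soap [619.  45.] [52. 19.] 21 49 102 [273 235]
soap [685.  34.] [89. 10.] -84 69 87 [253 250]
in box 1337 [array([602.6, 116.2]), array([58.1, 43.7]), np.float64(2.1)] 0.0651893185180521
now [0.6016 0.1162 0.2361] yaw 92.2 q7 1.24 | turn -19.8 shift after turn [ 23.77 -41.33   4.64] before turn [  8.36 -46.94   4.63]
```

{"name": "step_arm", "arguments": {"motion": [[[0,0,0,-6.3],[0,0,0,-6.3],[0,0,0,-6.3],[1.8,-3.2,0,0],[1.8,-3.2,0,0],[1.8,-3.2,0,0],[1.8,-3.2,0,0],[1.8,-3.2,0,0]]], "fingers": 7}}

```text
t: 20.98
position: [0.5745, -0.0669, 0.2354]
orientation: [-0.001, -0.183, 0.983, 0.0]
contact_force: [1.1, -0.6, 1.1]
width: 0.743
finger_force: 0.0
```

{"name": "step_arm", "arguments": {"motion": [[[1.8,-3.2,0,0],[1.8,-3.2,0,0],[1.8,-3.2,0,0],[1.8,-3.2,0,0],[1.8,-3.2,0,0],[1.8,-3.2,0,0],[1.8,-3.2,0,0],[1.8,-3.2,0,0]]]}}

```text
t: 21.65
position: [0.5324, -0.3574, 0.2353]
orientation: [-0.001, -0.183, 0.983, 0.001]
contact_force: [0.9, 0.5, 0.6]
width: 0.749
finger_force: 0.0
```

{"name": "step_arm", "arguments": {"motion": [[[0,0,1.5,0],[0,0,1.5,0],[0,0,1,0],[0,0,0,0],[0,0,0,0],[0,0,0,0]]]}}

```text
t: 22.15
position: [0.5339, -0.3556, 0.1972]
orientation: [0.0, -0.183, 0.983, -0.0]
contact_force: [0.4, 0.2, 0.7]
width: 0.746
finger_force: 0.0
```

```bash
python3 look.py l6 .537 -.357 .003 111
```

```text
floss [ 440. -368.] [58. 43.] -9 17 1605 [274 100]
floss [ 536. -359.] [59. 42.] 20 17 1309 [253 173]
floss [434. -48.] [60. 45.] 1 21 1023 [486 185]
soap [ 450. -255.] [77. 46.] 16 30 2172 [356 142]
soap [438. -26.] [129. 125.] 0 30 519 [479 193]
soap [ 451. -151.] [77. 47.] 0 30 1944 [425 172]
soap [ 552. -150.] [78. 46.] 21 30 1623 [389 238]
now [ 0.5339 -0.3558  0.1975] yaw 111.14 q7 2.38 | turn 0.14 shift after turn [-0.23 -0.21 19.45] before turn [-0.23 -0.21 19.45]
```

{"name": "step_arm", "arguments": {"motion": [[[-0.13,-0.33,3.8,0],[0,0,3.8,0],[0,0,3.8,0],[0,0,3.8,0],[0,0,2.6,0],[0,0,1.4,0],[0,0,0,0]]]}}

```text
t: 22.78
position: [0.5351, -0.3579, 0.0027]
orientation: [-0.001, -0.183, 0.983, 0.001]
contact_force: [-0.9, -0.0, -0.5]
width: 0.742
finger_force: 0.0
```

{"name": "step_arm", "arguments": {"motion": [[[0,0,0,0],[0,0,0,0],[0,0,0,0],[0,0,0,0],[0,0,0,0],[0,0,0,0],[0,0,0,0]]], "fingers": 3}}

```text
t: 23.37
position: [0.5366, -0.359, 0.0062]
orientation: [0.001, -0.183, 0.983, -0.001]
contact_force: [-1.5, 1.2, 9.7]
width: 0.491
finger_force: 20.0
```

{"name": "step_arm", "arguments": {"motion": [[[0,0,-1,0],[0,0,-3,0],[0,0,-3.8,0],[0,0,-3.8,0],[0,0,-3.8,0],[0,0,-3.8,0],[0,0,-3.5,0],[0,0,0,0]]]}}

```text
t: 24.03
position: [0.5382, -0.3597, 0.2403]
orientation: [0.004, -0.183, 0.983, -0.004]
contact_force: [-0.1, -0.4, 0.0]
width: 0.492
finger_force: 20.0
```

```bash
python3 -c "
from go import *
plan(.602,.080,.23,93)"
```

```text
now [ 0.5382 -0.3597  0.2403] yaw 111.1 q7 2.39 | turn 18.1 shift after turn [-8.67 43.58  0.71] before turn [-21.78  38.73   0.83]
```

{"name": "step_arm", "arguments": {"motion": [[[0,0,0,6],[0,0,0,6],[0,0,0,6],[-0.72,3.63,0,0],[-0.72,3.63,0,0],[-0.72,3.63,0,0],[-0.72,3.63,0,0],[-0.72,3.63,0,0]]]}}

```text
t: 24.7
position: [0.5618, -0.1736, 0.2325]
orientation: [0.0, -0.027, 1.0, -0.0]
contact_force: [0.8, -0.3, -0.2]
width: 0.486
finger_force: 20.0
```

{"name": "step_arm", "arguments": {"motion": [[[-0.72,3.63,0,0],[-0.72,3.63,0,0],[-0.72,3.63,0,0],[-0.72,3.63,0,0],[-0.72,3.63,0,0],[-0.72,3.63,0,0],[-0.72,3.63,0,0],[0,0,0,0]]]}}

```text
t: 25.37
position: [0.5981, 0.0894, 0.2325]
orientation: [0.0, -0.031, 1.0, 0.002]
contact_force: [-0.4, 1.7, -0.2]
width: 0.489
finger_force: 20.0
```

{"name": "step_arm", "arguments": {"motion": [[[0,0,0,0],[0,0,0,0]]]}}

```text
t: 25.53
position: [0.5985, 0.0806, 0.232]
orientation: [0.0, -0.027, 1.0, -0.0]
contact_force: [1.0, -0.5, 0.3]
width: 0.49
finger_force: 20.0
```

```bash
python3 -c "
from go import *
plan(.602,.080,.085,93)"
```

```text
now [0.5985 0.0806 0.232 ] yaw 93.09 q7 1.32 | turn 0.09 shift after turn [-0.34 -0.07 14.7 ] before turn [-0.34 -0.07 14.7 ]
```

{"name": "step_arm", "arguments": {"motion": [[[-0.3,0.6,2,0],[0,0,3.5,0],[0,0,3.5,0],[0,0,3.5,0],[0,0,1.5,0],[0,0,0.9,0],[0,0,0,0],[0,0,0,0]]]}}

```text
t: 26.2
position: [0.6018, 0.0865, 0.0836]
orientation: [0.0, -0.026, 1.0, -0.0]
contact_force: [0.1, -0.2, -0.5]
width: 0.488
finger_force: 20.0
```

{"name": "step_arm", "arguments": {"motion": [[[0,0,0,0],[0,0,0,0],[0,0,0,0],[0,0,-0.5,0],[0,0,-3,0],[0,0,-3.5,0],[0,0,-3.5,0],[0,0,-3.5,0]]], "fingers": 5.5}}

```text
t: 26.87
position: [0.6009, 0.0873, 0.225]
orientation: [0.0, -0.027, 1.0, 0.0]
contact_force: [-0.0, 0.6, -0.3]
width: 0.584
finger_force: 0.0
```

{"name": "step_arm", "arguments": {"motion": [[[0,0,-1.5,0],[0,0,0,0],[0,0,0,0]]]}}

```text
t: 27.12
position: [0.6015, 0.0873, 0.2387]
orientation: [0.001, -0.027, 1.0, -0.0]
contact_force: [-0.2, 0.9, -1.3]
width: 0.584
finger_force: 0.0
```

```bash
python3 chk.py
python3 - <<'E'
from h import *
from go import plan
p,d,m,T=snap('wrist'); cv2.imwrite('pics/l7.png',p)
plan(.440,-.366,.2,80)
E
```

```text
rim 349 [array([612.1, 102. ]), array([110.7, 132.7]), np.float64(1.9)]
tab 151 [0.66424885 0.10596928 0.20137518]
hooktop 359 [0.68049745 0.10605977 0.16154663]
floss [ 442. -365.] [59. 41.] -8 15 143 [193 128]
floss [450. -51.] [39. 28.] 86 20 101 [275 177]
soap [ 448. -254.] [80. 46.] 14 29 314 [219 142]
soap [ 450. -150.] [78. 47.] 1 29 300 [245 158]
soap [ 641. -316.] [75. 16.] -18 31 104 [159 175]
soap [ 551. -150.] [80. 46.] 21 29 392 [226 183]
soap [497. -37.] [114.  39.] 70 29 58 [274 186]
soap [619.  44.] [52. 20.] 21 49 103 [273 235]
soap [683.  34.] [89. 11.] -87 70 86 [253 250]
now [0.6008 0.0871 0.2368] yaw 93.1 q7 1.31 | turn 13.1 shift after turn [  7.96 -47.41   3.7 ] before turn [ 18.5  -44.37   3.71]
```

View pics/l7.png

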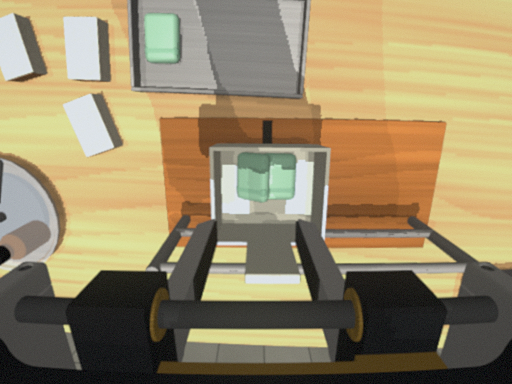

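Two cases lie in the box at (252,177) and (283,175). Now the third, at the robot's far right.

{"name": "step_arm", "arguments": {"motion": [[[0,0,0,6.5],[0,0,0,6.5],[0.61,-3.65,0,0],[0.61,-3.65,0,0],[0.61,-3.65,0,0],[0.61,-3.65,0,0],[0.61,-3.65,0,0],[0.61,-3.65,0,0]]], "fingers": 7}}

```text
t: 27.88
position: [0.5261, -0.1237, 0.2365]
orientation: [-0.001, 0.086, 0.996, 0.0]
contact_force: [0.8, -0.2, -0.2]
width: 0.749
finger_force: 0.0
```

{"name": "step_arm", "arguments": {"motion": [[[0.61,-3.65,0,0],[0.61,-3.65,0,0],[0.61,-3.65,0,0],[0.61,-3.65,0,0],[0.61,-3.65,0,0],[0.61,-3.65,0,0],[0.61,-3.65,0,0],[0,0,0,0]]]}}

```text
t: 28.55
position: [0.4372, -0.373, 0.2361]
orientation: [-0.002, 0.09, 0.996, -0.001]
contact_force: [-0.7, 0.3, -0.6]
width: 0.75
finger_force: 0.0
```

{"name": "step_arm", "arguments": {"motion": [[[0,0,2,0],[0,0,1.7,0],[0,0,0,0],[0,0,0,0],[0,0,0,0]]]}}

```text
t: 28.97
position: [0.4417, -0.3665, 0.201]
orientation: [-0.0, 0.086, 0.996, 0.0]
contact_force: [-0.1, -0.0, 0.3]
width: 0.745
finger_force: 0.0
```

```bash
python3 look.py l8 .441 -.366 .003 80.5
```

```text
floss [433. -49.] [61. 45.] 1 21 1066 [489 127]
floss [ 438. -368.] [57. 42.] -9 17 1252 [254 169]
soap [438. -55.] [129.  65.] 1 30 551 [490 130]
soap [ 451. -150.] [78. 47.] 0 30 2035 [421 153]
soap [ 450. -255.] [78. 46.] 16 30 2058 [341 165]
soap [ 552. -150.] [79. 46.] 21 30 1633 [421 224]
now [ 0.4419 -0.3666  0.2014] yaw 80.11 q7 2.0 | turn -0.39 shift after turn [ 0.11  0.06 19.84] before turn [ 0.11  0.06 19.84]
```

{"name": "step_arm", "arguments": {"motion": [[[0.28,-0.1,3.8,0],[0,0,3.8,0],[0,0,3.8,0],[0,0,3.8,0],[0,0,2.8,0],[0,0,1.6,0],[0,0,0,0]]]}}

```text
t: 29.6
position: [0.4379, -0.3663, 0.0024]
orientation: [-0.001, 0.086, 0.996, 0.001]
contact_force: [0.2, 0.5, -1.1]
width: 0.743
finger_force: 0.0
```

{"name": "step_arm", "arguments": {"motion": [[[0,0,0,0],[0,0,0,0],[0,0,0,0],[0,0,0,0],[0,0,0,0],[0,0,0,0],[0,0,0,0]]], "fingers": 3}}

```text
t: 30.18
position: [0.4392, -0.3676, 0.006]
orientation: [0.001, 0.086, 0.996, -0.001]
contact_force: [-2.2, 2.0, 9.9]
width: 0.488
finger_force: 20.0
```

{"name": "step_arm", "arguments": {"motion": [[[0,0,-1,0],[0,0,-3,0],[0,0,-3.8,0],[0,0,-3.8,0],[0,0,-3.8,0],[0,0,-3.8,0],[0,0,-3.5,0],[0,0,0,0]]]}}

```text
t: 30.85
position: [0.4406, -0.3686, 0.2397]
orientation: [0.004, 0.086, 0.996, -0.003]
contact_force: [-0.8, -0.2, -0.6]
width: 0.486
finger_force: 20.0
```

```bash
python3 -c "
from go import *
plan(.600,.101,.23,93)"
```

```text
now [ 0.4406 -0.3686  0.2397] yaw 80.09 q7 2.01 | turn -12.91 shift after turn [-18.37  46.06   0.91] before turn [-7.62 49.    0.8 ]
```

{"name": "step_arm", "arguments": {"motion": [[[0,0,0,-6.45],[0,0,0,-6.45],[-1.31,3.29,0,0],[-1.31,3.29,0,0],[-1.31,3.29,0,0],[-1.31,3.29,0,0],[-1.31,3.29,0,0],[-1.31,3.29,0,0]]]}}

```text
t: 31.52
position: [0.5068, -0.1642, 0.2325]
orientation: [0.0, -0.026, 1.0, -0.0]
contact_force: [0.5, 0.8, -0.3]
width: 0.488
finger_force: 20.0
```

{"name": "step_arm", "arguments": {"motion": [[[-1.31,3.29,0,0],[-1.31,3.29,0,0],[-1.31,3.29,0,0],[-1.31,3.29,0,0],[-1.31,3.29,0,0],[-1.31,3.29,0,0],[-1.31,3.29,0,0],[-1.31,3.29,0,0]]]}}

```text
t: 32.18
position: [0.5978, 0.1041, 0.2325]
orientation: [0.0, -0.026, 1.0, -0.0]
contact_force: [1.0, 0.1, 0.2]
width: 0.487
finger_force: 20.0
```

{"name": "step_arm", "arguments": {"motion": [[[0,0,0,0],[0,0,0,0],[0,0,0,0]]]}}

```text
t: 32.43
position: [0.5975, 0.102, 0.232]
orientation: [0.0, -0.026, 1.0, -0.0]
contact_force: [0.5, 0.4, 0.1]
width: 0.487
finger_force: 20.0
```

```bash
python3 -c "
from go import *
plan(.602,.102,.095,93)"
```

```text
now [0.5975 0.102  0.232 ] yaw 92.99 q7 1.28 | turn -0.01 shift after turn [-0.45 -0.02 13.7 ] before turn [-0.45 -0.02 13.7 ]
```

{"name": "step_arm", "arguments": {"motion": [[[-0.4,0,2,0],[0,0,3.5,0],[0,0,3.5,0],[0,0,3.2,0],[0,0,1.4,0],[0,0,0.8,0],[0,0,0,0],[0,0,0,0]]]}}

```text
t: 33.1
position: [0.6017, 0.1015, 0.0881]
orientation: [0.0, -0.025, 1.0, -0.0]
contact_force: [-0.0, -0.3, -0.2]
width: 0.486
finger_force: 20.0
```

{"name": "step_arm", "arguments": {"motion": [[[0,0,0,0],[0,0,0,0],[0,0,0,0],[0,0,-0.5,0],[0,0,-3,0],[0,0,-3.5,0],[0,0,-3.5,0],[0,0,-3.5,0]]], "fingers": 5.5}}

```text
t: 33.77
position: [0.6013, 0.1027, 0.2298]
orientation: [-0.0, -0.026, 1.0, 0.0]
contact_force: [-0.1, 0.6, -0.0]
width: 0.583
finger_force: 0.0
```

{"name": "step_arm", "arguments": {"motion": [[[0,0,-1,0],[0,0,0,0],[0,0,0,0]]]}}

```text
t: 34.02
position: [0.6017, 0.1026, 0.2379]
orientation: [0.0, -0.026, 1.0, -0.0]
contact_force: [-0.3, -0.1, -0.2]
width: 0.586
finger_force: 0.0
```

```bash
python3 chk.py|head -3
python3 - <<'E'
from h import *
from go import plan
p,d,m,T=snap('wrist'); cv2.imwrite('pics/l9.png',p)
plan(.551,-.150,.2,111)
E
```

```text
rim 355 [array([612.1, 102. ]), array([110.3, 132.7]), np.float64(2.1)]
tab 146 [0.66419961 0.1056008  0.20143977]
hooktop 375 [0.68096222 0.1050112  0.16135958]
now [0.6011 0.1025 0.2364] yaw 93.0 q7 1.28 | turn -18.0 shift after turn [ 13.72 -21.77   3.67] before turn [  6.32 -24.95   3.66]
```

View pics/l9.png

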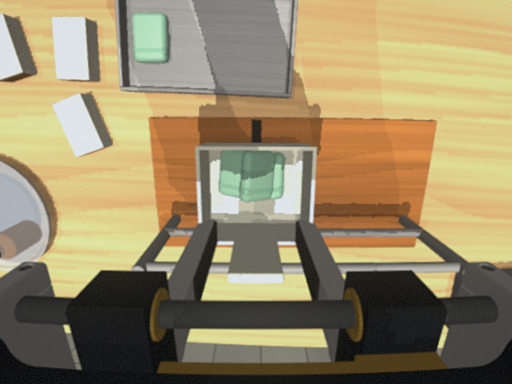

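Three cases stacked in the box at (252,175). Now the soap cartons, nearest first.

{"name": "step_arm", "arguments": {"motion": [[[0,0,0,-6],[0,0,0,-6],[0,0,0,-6],[1.98,-3.11,0,0],[1.98,-3.11,0,0],[1.98,-3.11,0,0],[1.98,-3.11,0,0],[1.98,-3.11,0,0]]], "fingers": 7}}

```text
t: 34.78
position: [0.5638, -0.0796, 0.2364]
orientation: [-0.001, -0.182, 0.983, 0.0]
contact_force: [0.7, -0.0, 0.5]
width: 0.746
finger_force: 0.0
```

{"name": "step_arm", "arguments": {"motion": [[[1.98,-3.11,1,0],[1.98,-3.11,1,0],[0,0,1.5,0],[0,0,0,0],[0,0,0,0],[0,0,0,0]]]}}

```text
t: 35.28
position: [0.5506, -0.1489, 0.2028]
orientation: [-0.0, -0.183, 0.983, 0.0]
contact_force: [0.7, -0.1, 1.0]
width: 0.746
finger_force: 0.0
```

```bash
python3 look.py l10 .552 -.150 .006 111
```

```text
floss [434. -49.] [61. 44.] 0 20 692 [362 117]
soap [ 450. -254.] [78. 47.] 16 30 2678 [204  65]
soap [396. -30.] [204.  98.] -54 30 735 [396 106]
soap [ 451. -150.] [76. 44.] 0 30 2035 [285  99]
soap [ 552. -149.] [78. 44.] 20 30 1835 [255 174]
now [ 0.5508 -0.1489  0.2031] yaw 111.11 q7 2.04 | turn 0.11 shift after turn [-0.06 -0.15 19.71] before turn [-0.06 -0.15 19.71]
```

{"name": "step_arm", "arguments": {"motion": [[[-0.1,-0.1,3.8,0],[0,0,3.8,0],[0,0,3.8,0],[0,0,3.8,0],[0,0,2.7,0],[0,0,1.6,0],[0,0,0,0]]]}}

```text
t: 35.92
position: [0.5502, -0.1493, 0.0049]
orientation: [-0.002, -0.183, 0.983, 0.001]
contact_force: [-0.4, 0.6, 0.0]
width: 0.748
finger_force: 0.0
```

{"name": "step_arm", "arguments": {"motion": [[[0,0,0,0],[0,0,0,0],[0,0,0,0],[0,0,0,0],[0,0,0,0],[0,0,0,0],[0,0,0,0]]], "fingers": 3}}

```text
t: 36.5
position: [0.5524, -0.1509, 0.009]
orientation: [0.001, -0.182, 0.983, -0.0]
contact_force: [-0.9, 0.8, 10.1]
width: 0.49
finger_force: 20.0
```

{"name": "step_arm", "arguments": {"motion": [[[0,0,-1,0],[0,0,-3,0],[0,0,-3.5,0],[0,0,-3.5,0],[0,0,0,0],[0,0,0,0],[0,0,0,0]]]}}

```text
t: 37.08
position: [0.5513, -0.1509, 0.1178]
orientation: [0.0, -0.182, 0.983, -0.0]
contact_force: [-0.8, -0.3, -0.6]
width: 0.487
finger_force: 20.0
```

```bash
python3 -c "
from go import *
plan(.436,.095,.04,90)"
```

```text
now [ 0.5513 -0.1509  0.1178] yaw 110.99 q7 2.0 | turn 20.99 shift after turn [11.53 24.6   7.77] before turn [ 1.96 27.1   7.77]
```

{"name": "step_arm", "arguments": {"motion": [[[0,0,0,7],[0,0,0,7],[0,0,0,7],[1.65,3.51,0,0],[1.65,3.51,0,0],[1.65,3.51,0,0],[1.65,3.51,0,0],[1.65,3.51,0,0]]]}}

```text
t: 37.75
position: [0.4671, 0.026, 0.1166]
orientation: [-0.001, 0.0, 1.0, -0.0]
contact_force: [1.1, 0.4, -0.5]
width: 0.485
finger_force: 20.0
```

{"name": "step_arm", "arguments": {"motion": [[[1.65,3.51,0,0],[1.65,3.51,0,0],[0,0,2.5,0],[0,0,2.5,0],[0,0,2,0],[0,0,1,0],[0,0,0,0],[0,0,0,0]]]}}

```text
t: 38.42
position: [0.4357, 0.0949, 0.0375]
orientation: [-0.001, 0.0, 1.0, -0.0]
contact_force: [0.7, 0.2, -0.2]
width: 0.491
finger_force: 20.0
```

{"name": "step_arm", "arguments": {"motion": [[[0,0,0,0],[0,0,0,0],[0,0,0,0],[0,0,-1,0],[0,0,-3.5,0],[0,0,-3.5,0],[0,0,-3.5,0],[0,0,-3.5,0]]], "fingers": 5.6}}

```text
t: 39.08
position: [0.4356, 0.0951, 0.1905]
orientation: [0.0, -0.0, 1.0, 0.0]
contact_force: [1.0, -0.3, 0.1]
width: 0.596
finger_force: 0.0
```

```bash
python3 look.py l11 .451 -.150 .2 90; python3 chk.py|head -3
```

```text
floss [432. -46.] [60. 44.] 0 21 797 [148 172]
soap [437. -34.] [129. 104.] 1 30 849 [153 175]
soap [ 451. -149.] [77. 47.] 0 30 1911 [ 69 187]
soap [ 458. -235.] [81. 35.] -14 30 707 [ 12 189]
now [0.4383 0.0959 0.1965] yaw 90.04 q7 1.23 | turn 0.04 shift after turn [ -1.28 -24.59  -0.38] before turn [ -1.26 -24.59  -0.38]
rim 364 [array([611.8, 101.6]), array([109.3, 132.5]), np.float64(2.5)]
tab 147 [0.66424532 0.10549837 0.20155062]
hooktop 369 [0.68072911 0.10530832 0.16144099]
```

{"name": "step_arm", "arguments": {"motion": [[[-0.16,-3.07,0,0],[-0.16,-3.07,0,0],[-0.16,-3.07,0,0],[-0.16,-3.07,0,0],[-0.16,-3.07,0,0],[-0.16,-3.07,0,0],[-0.16,-3.07,0,0],[-0.16,-3.07,0,0]]], "fingers": 7}}

```text
t: 39.85
position: [0.4485, -0.1521, 0.1884]
orientation: [0.0, -0.0, 1.0, 0.0]
contact_force: [0.8, 0.2, 0.2]
width: 0.744
finger_force: 0.0
```

{"name": "step_arm", "arguments": {"motion": [[[0,0,0,0],[0,0,0,0],[0,0,0,0]]]}}

```text
t: 40.1
position: [0.4488, -0.1501, 0.188]
orientation: [0.0, -0.0, 1.0, 0.0]
contact_force: [0.0, 0.0, 0.2]
width: 0.743
finger_force: 0.0
```

```bash
python3 look.py l12 .451 -.150 .006 90
```

```text
floss [432. -48.] [59. 45.] 0 21 1174 [336 162]
soap [ 449. -254.] [78. 46.] 16 30 2176 [173 176]
soap [ 451. -150.] [76. 45.] 0 30 1936 [256 178]
soap [470.  -3.] [167.  63.] 90 30 479 [368 193]
now [ 0.4488 -0.1498  0.1879] yaw 90.06 q7 1.79 | turn 0.06 shift after turn [-0.21 -0.03 18.19] before turn [-0.21 -0.03 18.19]
```

{"name": "step_arm", "arguments": {"motion": [[[-0.2,0,3.8,0],[0,0,3.8,0],[0,0,3.8,0],[0,0,3.8,0],[0,0,1.8,0],[0,0,1.1,0],[0,0,0,0]]]}}

```text
t: 40.73
position: [0.4501, -0.1495, 0.0052]
orientation: [-0.001, -0.001, 1.0, 0.001]
contact_force: [-1.0, 0.6, -0.7]
width: 0.746
finger_force: 0.0
```

{"name": "step_arm", "arguments": {"motion": [[[0,0,0,0],[0,0,0,0],[0,0,0,0],[0,0,0,0],[0,0,0,0],[0,0,0,0],[0,0,0,0]]], "fingers": 3}}

```text
t: 41.32
position: [0.4516, -0.1509, 0.0077]
orientation: [0.001, 0.0, 1.0, -0.0]
contact_force: [-3.1, 1.7, 12.6]
width: 0.487
finger_force: 20.0
```

{"name": "step_arm", "arguments": {"motion": [[[0,0,-1,0],[0,0,-3,0],[0,0,-3.5,0],[0.3,3.5,-3.5,0],[0.3,3.5,0,0],[0.3,3.5,0,0],[0.3,3.5,0,0],[0.3,3.5,0,0]]]}}

```text
t: 41.98
position: [0.436, 0.0201, 0.1122]
orientation: [0.001, 0.0, 1.0, -0.0]
contact_force: [0.8, 0.3, -1.0]
width: 0.488
finger_force: 20.0
```

{"name": "step_arm", "arguments": {"motion": [[[0,0,0,0],[0,0,0,0],[0,0,0,0]]]}}

```text
t: 42.23
position: [0.4364, 0.0184, 0.1116]
orientation: [0.0, -0.0, 1.0, -0.0]
contact_force: [0.8, 0.2, 0.1]
width: 0.489
finger_force: 20.0
```

```bash
python3 look.py l13 .436 .025 .036 90
```

```text
floss [433. -47.] [60. 44.] 0 22 2437 [192 188]
soap [438. -72.] [131.  34.] 4 30 650 [168 192]
soap [ 457. -235.] [85. 39.] -16 30 1286 [ 16 207]
now [0.4365 0.0179 0.1115] yaw 89.95 q7 1.37 | turn -0.05 shift after turn [0.05 0.71 7.55] before turn [0.05 0.71 7.55]
```

{"name": "step_arm", "arguments": {"motion": [[[0,0.7,0,0],[0,0,2.5,0],[0,0,2.5,0],[0,0,1.6,0],[0,0,0.8,0],[0,0,0,0],[0,0,0,0]]]}}

```text
t: 42.87
position: [0.4365, 0.0256, 0.0374]
orientation: [-0.0, 0.0, 1.0, 0.0]
contact_force: [0.5, 0.5, -0.5]
width: 0.491
finger_force: 20.0
```

{"name": "step_arm", "arguments": {"motion": [[[0,0,0,0],[0,0,0,0],[0,0,0,0],[0,0,-1,0],[0,0,-3.5,0],[0,0,-3.5,0],[0,0,-3.5,0],[0,0,-3.5,0]]], "fingers": 5.6}}

```text
t: 43.53
position: [0.4359, 0.026, 0.1898]
orientation: [0.0, -0.0, 1.0, 0.0]
contact_force: [0.4, 0.0, 0.7]
width: 0.595
finger_force: 0.0
```

```bash
python3 look.py l14 .450 -.2545 .19 106
```

```text
floss [433. -47.] [59. 44.] 0 21 1544 [200 172]
soap [438. -72.] [130.  34.] 5 30 447 [181 176]
soap [437.  25.] [77. 46.] 0 35 2238 [256 177]
soap [ 450. -255.] [78. 48.] 15 30 1855 [ 43 186]
now [0.4387 0.0263 0.1958] yaw 90.03 q7 1.4 | turn -15.97 shift after turn [  6.65 -27.3    0.52] before turn [ -1.11 -28.08   0.59]
```

{"name": "step_arm", "arguments": {"motion": [[[0,0,0,-5.3],[0,0,0,-5.3],[0,0,0,-5.3],[0.8,-3.4,0,0],[0.8,-3.4,0,0],[0.8,-3.4,0,0],[0.8,-3.4,0,0],[0.8,-3.4,0,0]]], "fingers": 7}}

```text
t: 44.25
position: [0.4442, -0.1503, 0.1882]
orientation: [0.001, -0.138, 0.99, -0.0]
contact_force: [1.3, 0.1, 1.0]
width: 0.746
finger_force: 0.0
```

{"name": "step_arm", "arguments": {"motion": [[[0.8,-3.4,0,0],[0.8,-3.4,0,0],[0.8,-3.4,0,0],[0,0,0,0],[0,0,0,0],[0,0,0,0]]]}}

```text
t: 44.75
position: [0.4494, -0.2527, 0.1876]
orientation: [0.0, -0.138, 0.99, 0.0]
contact_force: [0.8, -0.0, -1.4]
width: 0.747
finger_force: 0.0
```

```bash
python3 look.py l15 .450 -.2545 .006 106
```

```text
floss [433. -49.] [61. 45.] 0 21 1385 [404 203]
soap [ 450. -255.] [77. 45.] 16 30 1832 [254 176]
soap [437.  -3.] [167. 129.] -90 30 937 [437 214]
soap [437.  25.] [78. 48.] 0 35 1746 [458 224]
now [ 0.4495 -0.2523  0.1876] yaw 105.97 q7 2.27 | turn -0.03 shift after turn [ 1.000e-02 -2.300e-01  1.816e+01] before turn [ 1.000e-02 -2.300e-01  1.816e+01]
```

{"name": "step_arm", "arguments": {"motion": [[[0,-0.23,3.8,0],[0,0,3.8,0],[0,0,3.8,0],[0,0,3.8,0],[0,0,1.8,0],[0,0,1.1,0],[0,0,0,0]]]}}

```text
t: 45.38
position: [0.4494, -0.2542, 0.0047]
orientation: [-0.001, -0.139, 0.99, 0.001]
contact_force: [-0.7, 0.5, -0.4]
width: 0.746
finger_force: 0.0
```

{"name": "step_arm", "arguments": {"motion": [[[0,0,0,0],[0,0,0,0],[0,0,0,0],[0,0,0,0],[0,0,0,0],[0,0,0,0],[0,0,0,0]]], "fingers": 3}}

```text
t: 45.97
position: [0.4505, -0.2559, 0.0072]
orientation: [0.001, -0.138, 0.99, -0.0]
contact_force: [-2.6, 1.7, 12.7]
width: 0.486
finger_force: 20.0
```

{"name": "step_arm", "arguments": {"motion": [[[0,0,-1,0],[0,0,-3,0],[0,0,-3.5,0],[0,0,-3.5,0],[0,0,0,5.3],[0,0,0,5.3],[0,0,0,5.3],[0,0,0,0]]]}}

```text
t: 46.63
position: [0.45, -0.2557, 0.1171]
orientation: [0.0, 0.002, 1.0, -0.0]
contact_force: [0.9, -0.1, -1.7]
width: 0.49
finger_force: 20.0
```

```bash
python3 look.py l16 .435 -.044 .046 90
```

```text
floss [433. -48.] [60. 46.] 1 21 2298 [452 173]
soap [438. -29.] [130. 115.] 1 30 1212 [463 177]
now [ 0.45   -0.2556  0.1168] yaw 90.08 q7 2.01 | turn 0.08 shift after turn [ 1.5  21.16  7.07] before turn [ 1.47 21.16  7.07]
```

{"name": "step_arm", "arguments": {"motion": [[[0.25,3.53,0,0],[0.25,3.53,0,0],[0.25,3.53,0,0],[0.25,3.53,0,0],[0.25,3.53,0,0],[0.25,3.53,0,0],[0,0,0,0],[0,0,0,0]]]}}

```text
t: 47.35
position: [0.4349, -0.0423, 0.1165]
orientation: [0.0, -0.003, 1.0, -0.0]
contact_force: [-0.0, -0.3, -1.6]
width: 0.491
finger_force: 20.0
```

{"name": "step_arm", "arguments": {"motion": [[[0,0,2,0],[0,0,2,0],[0,0,1.8,0],[0,0,0.7,0],[0,0,0,0],[0,0,0,0]]]}}

```text
t: 47.85
position: [0.435, -0.0444, 0.0514]
orientation: [-0.0, -0.0, 1.0, -0.0]
contact_force: [0.7, 0.7, -0.6]
width: 0.487
finger_force: 20.0
```

{"name": "step_arm", "arguments": {"motion": [[[0,0,0,0],[0,0,0,0],[0,0,0,0],[0,0,-1,0],[0,0,-3.5,0],[0,0,-3.5,0],[0,0,-3.5,0],[0,0,-3.5,0]]], "fingers": 5.6}}

```text
t: 48.52
position: [0.4345, -0.0436, 0.2039]
orientation: [0.0, -0.0, 1.0, 0.0]
contact_force: [0.3, -1.4, -0.7]
width: 0.594
finger_force: 0.0
```

{"name": "step_arm", "arguments": {"motion": [[[0,0,-3,0],[0,0,-3,0],[0,0,-3,0],[0,0,0,0],[0,0,0,0]]]}}

```text
t: 48.93
position: [0.4353, -0.0437, 0.2931]
orientation: [0.002, -0.0, 1.0, -0.0]
contact_force: [-1.2, -0.2, -1.2]
width: 0.597
finger_force: 0.0
```

```bash
python3 chk.py
python3 - <<'E'
from h import *
cv2.imwrite('pics/end.png',cv2.resize(snap('side')[0][120:360,120:420],None,fx=2.4,fy=2.4))
E
```

```text
rim 357 [array([612.2, 101.6]), array([109.9, 132.7]), np.float64(2.7)]
tab 148 [0.66411439 0.1059657  0.20132224]
hooktop 373 [0.68072921 0.10570771 0.16143929]
soap [442. -45.] [68. 45.] 1 51 316 [281 169]
soap [ 641. -316.] [74. 13.] -18 32 86 [159 175]
soap [437.  26.] [78. 46.] -1 34 389 [303 183]
soap [500.  -7.] [157.  14.] 86 29 69 [282 194]
soap [436.  77.] [77.  7.] 0 34 62 [320 192]
soap [605.  46.] [75. 21.] 9 49 141 [276 232]
soap [686.  39.] [78.  5.] -87 70 48 [255 251]
```

View pics/end.png

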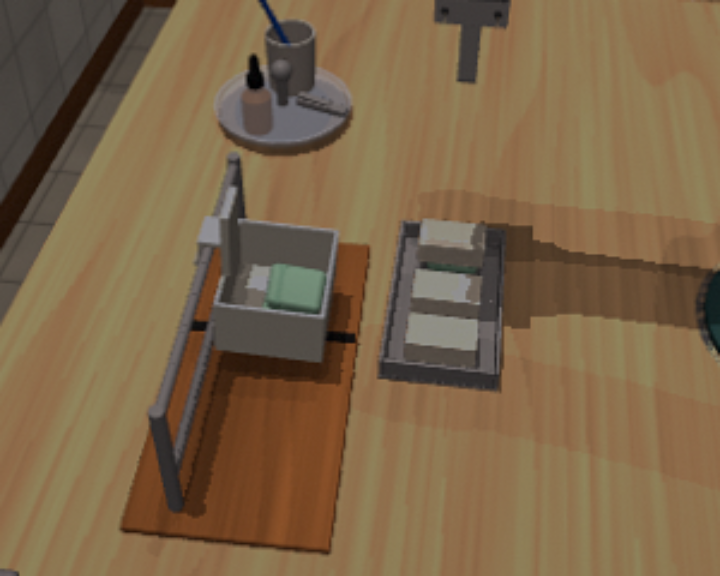

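The side view shows three cartons and the leftover case in the tray (440,300), cases in the caddy (297,288), and the caddy hooked over the strip. The shelf is empty.

```bash
python3 -c "
from workcell import order
print(order.close_job())"
```

```text
the job is handed in; nothing more can be done
None
```

The job is handed in (no verdict came back): the caddy is hooked on the upper rail and slid to the strip with three floss cases in it, and the fourth case and all three soap cartons are in the tray.

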